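# Bore check of a conveyor pulley with a hand-held optical probe

## Robot

A 6-joint arm with a two-finger parallel gripper is mounted at the origin on the work surface. World frame = base frame: x ahead of the robot, y to its left, z up, the work surface at z = 0. Lengths are in m, angles in rad, forces in N, time in s.
With the tool pointing down it reaches from about 0.25 to 0.775 m from the base axis. Payload 4 kg.
Tool frame: the origin (TCP) lies midway between the tips of the shut fingers; the grasp point (between the pads) lies 19 mm behind it; x points along the fingers, y is the direction in which the jaws open and shut, and the axes are right-handed (so a half turn about x gives the same grasp; the last joint's range is limited). The gripper opens to 94 mm and grips with 3 to 60 N. Pads are 16 mm wide; open, the fingers measure 119 mm over their backs; the gripper's body (75 mm by 177 mm) begins 78 mm behind the grasp point.
Start: joints at [-1.211, 0.087, 1.371, -0, 1.684, -0.103], TCP at [0.246, -0.492, 0.183] pointing down, gripper open.
Joint ranges: [-3.1, 3.1], [-0.76, 2.03], [0.27, 2.55], [-1.08, 4.22], [0.17, 2.65], [-2.57, 2.57]. Speed limits (rad/s): [2.79, 2.79, 3.14, 3.14, 3.14, 3.14].

## Interface

Orientations are given as a unit quaternion [x, y, z, w].
In Python, from workcell import r, imaging gives the robot as it stands.
- The arm moves only by the tool apply_moves, never from a script. Its argument "rows" is text: rows parted by semicolons, each of 4 numbers parted by spaces: the shift along the tool's x, y, z in mm, then the turn about the tool's x in rad. In form: dx dy dz turn; .... A call has exactly 8 rows; each row shifts and turns the pose as measured when the row begins, along the tool's axes as they then stand; what a row does not reach is not made up. A row lasts 1/10 s, in which the tool goes at most 50 mm and 8.59 degrees, less where a joint would pass 70% of its speed; a pose out of reach is approached as far as the arm can. A call with a gripper value outside its range is refused whole. "fingers" is the finger opening in mm, from 0 to 94, set as the call begins (left out, the last holds). The fingers move at their own pace and stop on an object; "grip_force" is the grip in N (left out, the last holds). Time passes only in rows, so rows that do not move let the fingers close, or fill a call up. It gives the time, the measured TCP pose, the force and the opening at its end, in the units of the state.
- r.observe(): the state, without advancing time (a new reading comes with each control period).
- imaging.grab_frame(name): name is "scene" or "top" or "wrist"; returns the picture (400x640x3 uint8, blue, green, red); there is no depth.
- imaging.get_calibration(name): a dict with "camera_matrix" (3x3 intrinsics, pixels), "origin" and "rotation" of the camera in the world; the wrist camera has in their place "hand_eye" (4x4, takes a point from camera to tool coordinates, whose origin is the TCP and whose axes are the tool frame's). Camera axes: x right, y down, z forward; pixel columns grow to the right and rows downward; lengths in m; the calibration is good to about 2 mm. The wrist camera is an equidistant fisheye: a pixel r from the principal point sees the ray r / f radians off the axis. A picture is of the moment at which its call begins: read the wrist's pose just before it. get_calibration takes no time and is no camera call.
- r.close_job(): hands the job in, once; it reports no verdict.
Trained networks look in the newest picture that a camera, given by its name, has taken for a name from the list of things; names that differ only in an ending like _2 or _b are one class to them, and where a whole thing is asked for, a point or a joint stands for the part that bears it (a point fixed in the world has none). Each returns a list of dicts, best first, with "score" (0 to 1); they miss things now and then, are a little off and sometimes report something else, mostly with a low value. They report only what shows in the picture. A call takes as long as a camera call. They do not tell look-alikes from the thing itself.
- imaging.boxes_of(camera, query): "pixel" ([column, row] in pixels, amid what is visible of it).
The state is a dict: "t": time; "joint_pos": joint angles; "qd": joint speeds; "joint_torque": joint torques, N m; "tool_pos": TCP position; "ee_rot": TCP orientation; "force": force on the tool from outside, world axes, zero at the start; "ft_torque": the same for the moment, N m; "width": finger opening in m.
Only numpy, scipy, OpenCV 4.12 (cv2) and the standard library are available. Lean on these libraries where they do the work, as an engineer would, in place of code of your own. Each camera call takes 0.05 s, during which the arm holds its last target.

## Task

First slide the grey pulley along the bench, without lifting or tipping it, until its bore is centred over the red dot of the round target sticker. Then take the orange-handled probe out of its blue holder and lower it upright down the middle of the bore until its tip is about 1 cm above the bench, with the probe never touching the pulley or the bench. Finish still holding it there, still and centred, and leave the carton, the tape roll and the jar where they are.

Things in the scene. Friction and masses are not known exactly. Their poses are not given: they have to be found in the camera images.
- pulley: Loose grey plastic pulley lying flat: round, 110 mm diameter, 45 mm high, upright 30 mm bore right through its middle, six black dots on top. Too wide to grip; 0.3 to 0.65 kg, slides under a push of a few newtons, stops with the push. Origin: on the bore axis at the underside; z up. Starts to the left or right of the sticker; the holder is on the other side.
- bore_top (a point): Centre of the bore's mouth in the pulley's top face, 45 mm above the pulley's origin.
- spot: Flat round target sticker on the bench (white, 132 mm across, yellow rim, red 10 mm dot in the middle, four dark ticks outside). Flat: nothing catches on it. It does not move. Origin: the red dot, at bench height.
- holder: Blue block fixed to the bench, 80 x 80 mm and 95 mm high, with an upright 16 mm hole through its middle in which the probe's stem stands. Origin: middle of its underside.
- probe: Probe standing in the holder, 148 mm long, 0.11 to 0.23 kg. From the tip up: steel stem 12 mm diameter, 80 mm long (last 8 mm black); dark collar 34 mm diameter, 8 mm high, resting on the holder; square orange handle 26 x 26 mm, 60 mm high, flat sides facing along its x and y axes. Origin: the tip; z up the stem. Tip starts 15 mm above the bench; 80 mm up clears the holder.
- probe_tip (a point): The probe's tip, the lower end of the stem on its axis (same point as the probe's origin).
- handle_mid (a point): Middle of the orange handle, 118 mm above the tip; a good place to grip it from above, across two flat sides.
- carton: Bystander: small cardboard carton, 70 x 110 mm, 50 mm high, beyond the work. Origin: middle of its underside.
- tape_roll: Bystander: amber roll of packing tape lying flat, 100 mm in diameter, 48 mm high, beyond the work. Origin: middle of its underside.
- jar: Bystander: white jar with a blue cap, 60 mm in diameter, 68 mm high, at the far left. Origin: middle of its underside.
Mind the look-alikes: they are no part of the job. Of the things that look like the probe, the larger one is meant.

How it is judged:
By the outcome, as a careful person would: the job done as asked, in the order asked, and still so for the second after the job is handed in, while the arm keeps its last pose, push and grip.
It also fails if it takes over 72 s, if anything falls off the work surface, if the arm or the gripper's body presses on something with over 40 N, if the wrist force passes 120 N, or if a joint passes its speed limit or range.

## Working session

There is one attempt and no reset: what is moved stays moved. The work goes in short steps, Python scripts to look and compute and a tool call to move; the robot and the scene stay as the last step left them, time stands still between calls to the robot, and variables do not carry over. Pictures are saved under pics/ and viewed, and the job is handed in when it is done.

Besides the shell and the picture viewer there is one more tool, called after "Call:" in YAML: its name, and indented under it one key for each argument. apply_moves: Moves the arm, as the interface text tells. Its arguments: {"type":"object","properties":{"rows":{"type":"string"},"fingers":{"type":"number"},"grip_force":{"type":"number"}},"required":["rows"]}

```bash
mkdir -p pics; ls
python3 - <<'E'
from workcell import r, imaging
import cv2
s=r.observe();print(s)
for n in("scene","top","wrist"):
    cv2.imwrite(f"pics/{n}0.png",imaging.grab_frame(n)); print(imaging.get_calibration(n))
E
```

```text
pics
{'t': 0.0, 'joint_pos': array([-1.21110190e+00,  8.79602577e-02,  1.37223913e+00, -1.21227306e-05,
        1.68356186e+00, -1.03086594e-01]), 'qd': array([-4.01248120e-04, -1.37565524e-03,  9.63847462e-05, -1.05578243e-03,
        1.26896941e-03,  9.28518108e-04]), 'joint_torque': array([-8.38698743e-04, -3.40187502e+01, -3.02429688e+01,  7.17230444e-02,
        3.28892225e-02, -1.60773566e-04]), 'tool_pos': array([ 0.24533342, -0.4916007 ,  0.18180901]), 'ee_rot': array([-0.68815867, -0.16292095,  0.68836332, -0.16140122]), 'force': array([0.02347037, 0.78314097, 0.69645002]), 'ft_torque': array([-0.03119205, -0.01774789,  0.01120422]), 'width': 0.09378184042606996}
{'camera_matrix': array([[369.89355621,   0.        , 317.86703185],
       [  0.        , 369.89355621, 202.86037827],
       [  0.        ,   0.        ,   1.        ]]), 'origin': array([ 0.93894822, -0.24159625,  0.74430613]), 'rotation': array([ 0.8513121 ,  0.44848435, -0.12655619, -0.24106644])}
{'camera_matrix': array([[484.46760833,   0.        , 320.6620608 ],
       [  0.        , 484.46760833, 203.8623094 ],
       [  0.        ,   0.        ,   1.        ]]), 'origin': array([ 0.55052314, -0.00997105,  1.10235895]), 'rotation': array([ 0.70685641, -0.70631381,  0.02850276, -0.02573727])}
{'camera_matrix': array([[309.70691629,   0.        , 319.88624467],
       [  0.        , 309.70691629, 198.81426177],
       [  0.        ,   0.        ,   1.        ]]), 'hand_eye': array([[ 1.22011215e-03, -2.78874315e-01,  9.60326834e-01,
        -2.02061031e-01],
       [ 9.99998157e-01,  1.76398780e-03, -7.58261649e-04,
         2.83073735e-04],
       [-1.48254512e-03,  9.60325989e-01,  2.78875953e-01,
        -8.08352701e-02],
       [ 0.00000000e+00,  0.00000000e+00,  0.00000000e+00,
         1.00000000e+00]])}
```

View pics/scene0.png

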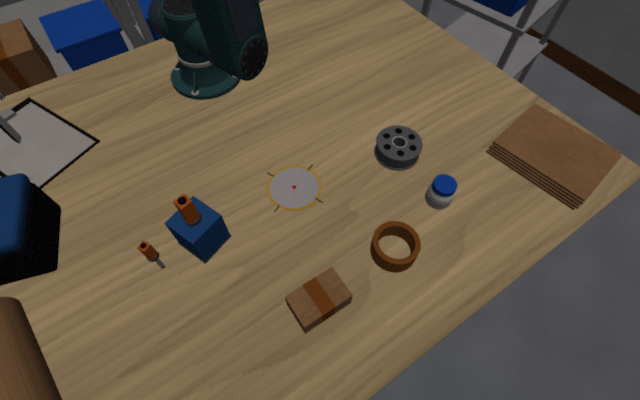

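View pics/top0.png

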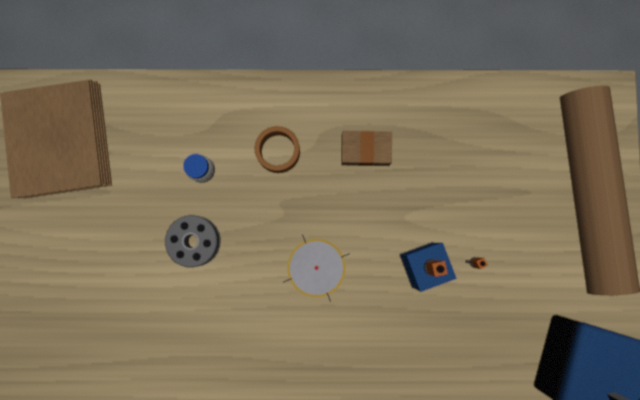

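View pics/wrist0.png

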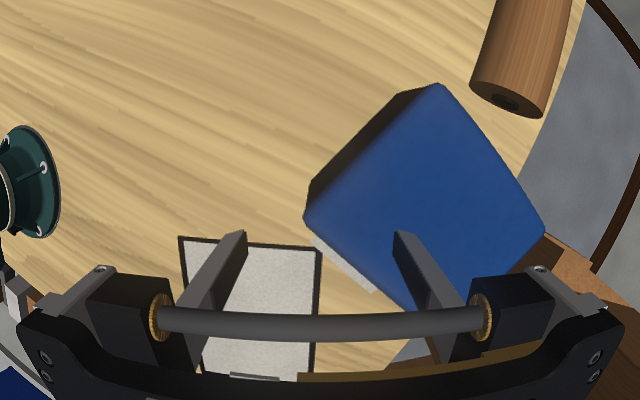

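The pictures show these things (top-camera pixels):
- **Pulley:** (191,241), left of the sticker.
- **Sticker dot:** (317,268).
- **Holder:** about (428,267).
- **Probe candidates:** the large orange one standing in the holder at (438,268), and a small one lying on the bench at (480,263). The one in the holder is larger and upright, so it fits the description. I'll confirm it in an enlarged crop.

```bash
cat > h.py <<'E'
from workcell import r, imaging
import numpy as np, cv2
from scipy.spatial.transform import Rotation as R
C={n:imaging.get_calibration(n) for n in("scene","top","wrist")}
def ray(n,px,st=None):
    c=C[n];K=c["camera_matrix"];u=(px[0]-K[0,2])/K[0,0];v=(px[1]-K[1,2])/K[1,1]
    if n!="wrist":
        return c["origin"],R.from_quat(c["rotation"]).apply([u,v,1.])
    th=np.hypot(u,v);d=np.array([u/th*np.sin(th),v/th*np.sin(th),np.cos(th)])
    T=tool(st)@c["hand_eye"];return T[:3,3],T[:3,:3]@d
def tool(s):
    T=np.eye(4);T[:3,:3]=R.from_quat(s["ee_rot"]).as_matrix();T[:3,3]=s["tool_pos"];return T
def at(n,px,z,st=None):
    o,d=ray(n,px,st);return o+d*(z-o[2])/d[2]
def proj(n,P,st=None):
    c=C[n];K=c["camera_matrix"];P=np.atleast_2d(P)
    if n!="wrist":
        q=R.from_quat(c["rotation"]).inv().apply(P-c["origin"]);q=q[:,:2]/q[:,2:]
    else:
        T=tool(st)@c["hand_eye"];q=(P-T[:3,3])@T[:3,:3];rr=np.hypot(q[:,0],q[:,1]);th=np.arctan2(rr,q[:,2]);q=q[:,:2]*(th/rr)[:,None]
    return q*K[0,0]+K[:2,2]
E
python3 - <<'E'
from h import *
f={n:imaging.grab_frame(n) for n in("top","scene")}
for q,z in(("pulley",.022),("bore_top",.045),("spot",0),("holder",.095),("probe",.13),("handle_mid",.133),("jar",.068),("tape_roll",.048),("carton",.05)):
  for n in f:
    for b in imaging.boxes_of(n,q)[:3]:
        print(q,n,np.round(b["pixel"],1),round(b["score"],2),at(n,b["pixel"],z).round(4))
a=cv2.resize(f["top"][220:310,390:500],None,fx=5,fy=5,interpolation=3)
b=cv2.resize(f["top"][205:285,150:240],None,fx=5,fy=5,interpolation=3)
cv2.imwrite("pics/crop1.png",a);cv2.imwrite("pics/crop2.png",b)
s=cv2.resize(f["scene"][170:280,125:245],None,fx=5,fy=5,interpolation=3);cv2.imwrite("pics/crop3.png",s)
E
```

```text
pulley top [187.  243.9] 0.94 [0.5442 0.2825 0.022 ]
pulley scene [398.1 147.8] 0.65 [0.5528 0.2696 0.022 ]
bore_top top [192.7 238.6] 0.91 [0.5558 0.2642 0.045 ]
bore_top top [435.9 270.4] 0.4 [ 0.4874 -0.264   0.045 ]
bore_top top [277.4 134.1] 0.36 [0.7865 0.0817 0.045 ]
bore_top scene [396.9 148.8] 0.79 [0.5658 0.2488 0.045 ]
spot top [315.3 270.1] 0.94 [ 0.4852 -0.0022  0.    ]
spot scene [294.7 186.8] 0.77 [ 0.4922 -0.0026  0.    ]
holder top [424.2 264.6] 0.7 [ 0.5022 -0.228   0.095 ]
holder top [432.1 268.4] 0.16 [ 0.4944 -0.2442  0.095 ]
holder scene [200.5 232.8] 0.8 [ 0.5365 -0.2443  0.095 ]
holder scene [316.6 298.2] 0.26 [ 0.7728 -0.1297  0.095 ]
probe top [431.6 268.4] 0.84 [ 0.4964 -0.2351  0.13  ]
probe top [476.6 261.1] 0.6 [ 0.5109 -0.3253  0.13  ]
probe scene [187.6 209. ] 0.89 [ 0.497  -0.2426  0.13  ]
probe scene [149.6 251.8] 0.56 [ 0.5415 -0.3362  0.13  ]
handle_mid top [437.2 266.7] 0.82 [ 0.4999 -0.2456  0.133 ]
handle_mid top [474.5 260.8] 0.46 [ 0.5116 -0.3202  0.133 ]
handle_mid scene [147.3 254. ] 0.6 [ 0.5452 -0.3407  0.133 ]
handle_mid scene [188.9 209.7] 0.58 [ 0.502  -0.2412  0.133 ]
jar top [200.4 166.6] 0.57 [0.7102 0.2449 0.068 ]
jar scene [440.2 188.5] 0.96 [0.7177 0.2371 0.068 ]
jar scene [189.1 208.1] 0.65 [ 0.4521 -0.2392  0.068 ]
tape_roll top [277.2 137.5] 0.72 [0.7783 0.0819 0.048 ]
tape_roll top [190.9 242.7] 0.53 [0.5469 0.2671 0.048 ]
tape_roll scene [400.4 237.2] 0.68 [0.7531 0.0958 0.048 ]
tape_roll scene [293.6 189.4] 0.22 [ 0.5256 -0.0239  0.048 ]
carton top [363.5 146.8] 0.92 [ 0.7574 -0.1082  0.05  ]
carton top [275.4 135.9] 0.4 [0.7814 0.0857 0.05  ]
carton scene [319.5 300.9] 0.59 [ 0.7686 -0.1204  0.05  ]
```

View pics/crop1.png

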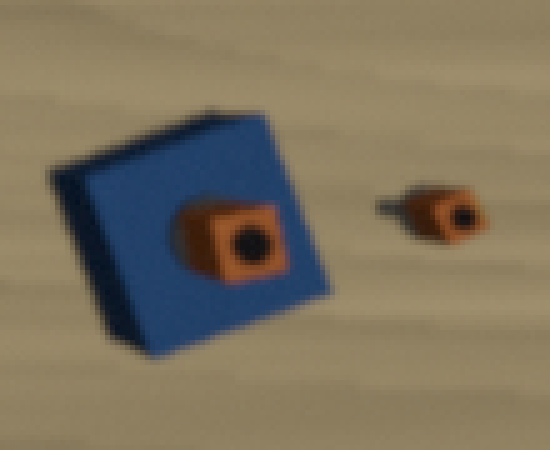

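View pics/crop3.png

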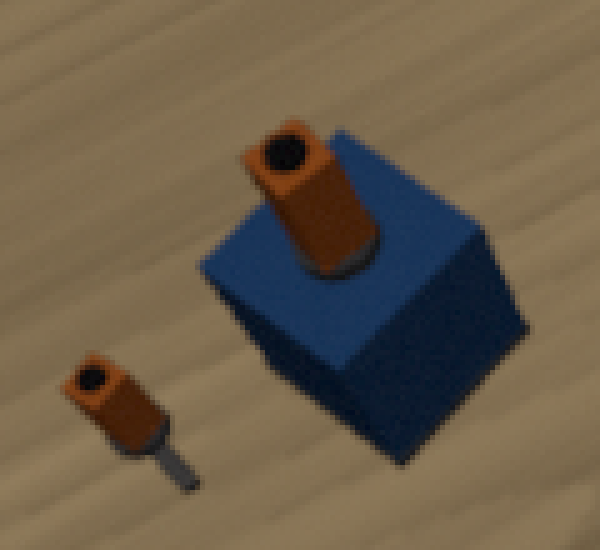

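View pics/crop2.png

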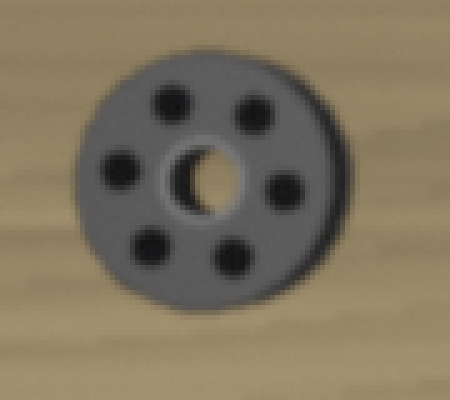

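The crops confirm it: the probe in the holder is the larger one (handle top about 14 px wide, against about 9 px for the small one). Next, subpixel measurements.

```bash
cat >> h.py <<'E'
def blobs(img,mask,roi,amin,amax):
    x0,y0,x1,y1=roi;m=mask[y0:y1,x0:x1].astype(np.uint8)
    n,_,s,c=cv2.connectedComponentsWithStats(m)
    return [(c[i]+[x0,y0],s[i,4]) for i in range(1,n) if amin<=s[i,4]<=amax]
def wcent(img,roi,f):
    x0,y0,x1,y1=roi;w=f(img[y0:y1,x0:x1].astype(float));w=np.clip(w,0,None)
    Y,X=np.mgrid[y0:y1,x0:x1];return np.array([(w*X).sum(),(w*Y).sum()])/w.sum()
E
python3 - <<'E'
from h import *
T=imaging.grab_frame("top");S=imaging.grab_frame("scene")
redf=lambda a:a[...,2]-np.maximum(a[...,1],a[...,0])-40
for n,I,roi in(("top",T,(309,260,325,276)),("scene",S,(286,179,302,195))):
    p=wcent(I,roi,redf);print("dot",n,p,at(n,p,0).round(4))
for n,I,roi in(("top",T,(160,210,222,272)),("scene",S,(374,124,426,160))):
    g=I.max(2); 
    for t in(45,55):
        b=blobs(I,g<t,roi,5,80);print(n,t,[(p.round(1).tolist(),a) for p,a in b])
for n,I,roi in(("top",T,(432,260,449,277)),("scene",S,(174,192,192,208))):
    g=I.max(2);b=blobs(I,g<60,roi,5,150);print("hd",n,[(p.round(1).tolist(),a,at(n,p,.163).round(4)) for p,a in b])
print(tool(r.observe()).round(3))
E
```

```text
dot top [316.04081633 267.41982507] [ 0.4912 -0.0039  0.    ]
dot scene [293.78865979 186.67783505] [ 0.4906 -0.0042  0.    ]
top 45 [([183.9, 225.5], np.int32(35)), ([200.5, 227.5], np.int32(32)), ([216.4, 241.7], np.int32(44)), ([173.7, 238.5], np.int32(34)), ([186.5, 240.6], np.int32(27)), ([206.5, 242.8], np.int32(36)), ([179.8, 254.1], np.int32(37)), ([196.1, 256.1], np.int32(37))]
top 55 [([184.0, 225.5], np.int32(40)), ([200.5, 227.8], np.int32(40)), ([215.4, 243.1], np.int32(75)), ([186.7, 240.7], np.int32(35)), ([173.7, 238.7], np.int32(43)), ([206.4, 243.0], np.int32(41)), ([179.8, 254.0], np.int32(41)), ([196.1, 256.1], np.int32(41))]
scene 45 [([398.0, 130.2], np.int32(29)), ([385.9, 135.4], np.int32(30)), ([411.1, 136.3], np.int32(31)), ([399.1, 141.7], np.int32(70)), ([386.8, 146.4], np.int32(32)), ([412.4, 147.4], np.int32(34)), ([400.1, 152.6], np.int32(33)), ([414.5, 158.2], np.int32(12))]
scene 55 [([398.1, 130.4], np.int32(37)), ([386.1, 135.3], np.int32(35)), ([411.2, 136.3], np.int32(35)), ([399.3, 141.6], np.int32(73)), ([386.7, 146.6], np.int32(39)), ([412.3, 147.4], np.int32(38)), ([399.9, 152.6], np.int32(39)), ([414.7, 157.8], np.int32(18))]
hd top [([439.9, 268.5], np.int32(34), array([ 0.498 , -0.2434,  0.163 ]))]
hd scene [([181.7, 200.2], np.int32(49), array([ 0.4968, -0.2438,  0.163 ]))]
[[ 0.     0.446 -0.895  0.246]
 [-0.    -0.895 -0.446 -0.492]
 [-1.     0.    -0.     0.183]
 [ 0.     0.     0.     1.   ]]
```

```bash
cat >> h.py <<'E'
def plan(tp,zyaw=None):
    "displacement in tool axes (mm) to TCP target; turn about x to reach z-axis yaw (deg)"
    s=r.observe();T=tool(s);d=T[:3,:3].T@(np.array(tp)-T[:3,3])*1000
    y=np.degrees(np.arctan2(T[1,2],T[0,2]))
    tr=None if zyaw is None else -np.radians((zyaw-y+180)%360-180)
    print("t",round(s["t"],2),"pos",T[:3,3].round(4),"yaw",y.round(2),"x",T[:3,0].round(3),"-> d",d.round(1),"turn",tr,"F",s["force"].round(1),"w",round(s["width"],4))
E
python3 - <<'E'
from h import *
a=at("top",(190.08,240.8),.045);b=at("scene",(399.05,141.4),.045);print(a,b)
P=(a+b)/2; S=np.array([.4909,-.004,0]);d=(S-P)[:2];print("P",P,"push",d,np.hypot(*d),np.degrees(np.arctan2(*d[::-1])))
E
```

```text
[0.55101403 0.26974276 0.045     ] [0.5508484  0.26873274 0.045     ]
P [0.55093122 0.26923775 0.045     ] push [-0.06003122 -0.27323775] 0.2797545641424045 -102.3911987850201
```

Call:
apply_moves:
  rows: "-10 0 0 -0.11; -10 0 0 -0.11; -10 0 0 -0.11; -10 0 0 -0.11; -10 0 0 -0.11; -10 0 0 -0.11; -5 0 0 -0.11; -5 0 0 -0.11"
  fingers: 70
  grip_force: 40

```text
t: 2.05
tool_pos: [0.2453, -0.4915, 0.2542]
ee_rot: [0.546, 0.451, -0.545, 0.449]
force: [1.0, -0.2, 0.0]
width: 0.0699
```

Run:
```python
from h import *
plan((.569,.352,.25),-102.4)
```

```text
t 2.05 pos [ 0.2453 -0.4915  0.2542] yaw -101.02 x [-0.001  0.003 -1.   ] -> d [   6.3  156.5 -889.8] turn 0.024090204969625655 F [ 1.  -0.2  0. ] w 0.0699
```

Call:
apply_moves:
  rows: "0 8 -46 0.003; 0 8 -46 0.003; 0 8 -46 0.003; 0 8 -46 0.003; 0 8 -46 0.003; 0 8 -46 0.003; 0 8 -46 0.003; 0 8 -46 0.003"

```text
t: 2.85
tool_pos: [0.385, -0.1377, 0.2542]
ee_rot: [0.555, 0.44, -0.553, 0.44]
force: [0.9, -0.9, 0.0]
width: 0.0702
```

Call:
apply_moves:
  rows: "0 8 -46 0; 0 8 -46 0; 0 8 -46 0; 0 8 -46 0; 0 8 -46 0; 0 8 -46 0; 0 8 -46 0; 0 8 -46 0"

```text
t: 3.65
tool_pos: [0.5337, 0.2225, 0.2577]
ee_rot: [0.556, 0.438, -0.551, 0.443]
force: [0.8, -0.3, 1.0]
width: 0.0696
```

Run:
```python
from h import *
plan((.569,.352,.25),-102.4)
print(r.observe()["joint_pos"])
```

```text
t 3.65 pos [0.5337 0.2225 0.2577] yaw -103.01 x [ 0.01  -0.001 -1.   ] -> d [   8.     5.1 -134.1] turn -0.010732039225774044 F [ 0.8 -0.3  1. ] w 0.0696
[ 0.29925313  0.14115359  1.16468277 -0.0036996   1.82590605  0.52546431]
```

Call:
apply_moves:
  rows: "0 1 -40 0; 0 1 -40 0; 0 1 -35 0; 0 1 -20 0; 20 0 0 0; 30 0 0 0; 30 0 0 0; 0 0 0 0"

```text
t: 4.45
tool_pos: [0.57, 0.3679, 0.1715]
ee_rot: [0.554, 0.441, -0.549, 0.445]
force: [0.3, -1.0, -0.9]
width: 0.0702
```

Run:
```python
from h import *
plan((.569,.352,.02),-102.4)
s=r.observe();cv2.imwrite("pics/w1.png",imaging.grab_frame("wrist"))
print(proj("wrist",[[.551,.2692,.045]],s))
```

```text
t 4.45 pos [0.57   0.3679 0.1715] yaw -102.42 x [ 0.009  0.    -1.   ] -> d [151.5   1.1  16.1] turn -0.0002914778000814489 F [ 0.3 -1.  -0.9] w 0.0702
[[321.40732567 268.01780532]]
```

View pics/w1.png

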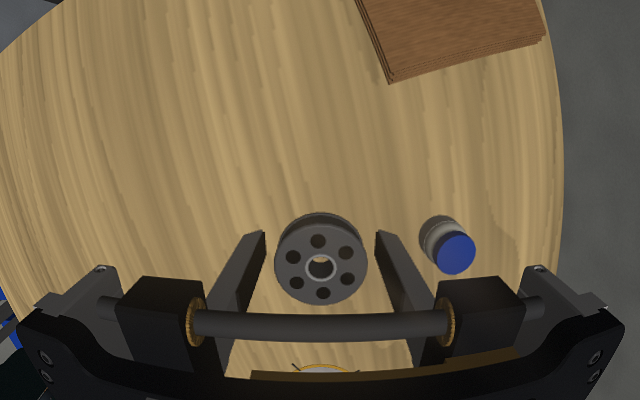

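Call:
apply_moves:
  rows: "30 0 0 0; 30 0 0 0; 30 0 0 0; 30 0 0 0; 20 0 0 0; 10 0 0 0; 5 0 0 0; 0 0 0 0"

```text
t: 5.3
tool_pos: [0.5863, 0.3746, 0.0374]
ee_rot: [0.567, 0.438, -0.536, 0.447]
force: [0.6, -0.5, 0.3]
width: 0.0701
```

Run:
```python
from h import *
plan((.5617,.3185,.012),-102.4)
```

```text
t 5.3 pos [0.5863 0.3746 0.0374] yaw -102.49 x [ 0.043  0.018 -0.999] -> d [ 23.4 -12.7  60.7] turn -0.0016345223296846993 F [ 0.6 -0.5  0.3] w 0.0701
```

Call:
apply_moves:
  rows: "-10 0 0 0; -20 0 0 0; -20 0 0 0; -20 0 0 0; -10 0 0 0; 0 0 0 0; 0 0 0 0; 0 0 0 0"

```text
t: 6.1
tool_pos: [0.5869, 0.3753, 0.1353]
ee_rot: [0.574, 0.437, -0.529, 0.448]
force: [0.1, 0.5, -0.7]
width: 0.0702
```

Run:
```python
from h import *
plan((.5617,.3185,.012),-102.4)
print(r.observe()["joint_pos"])
```

```text
t 6.1 pos [0.5869 0.3753 0.1353] yaw -102.47 x [ 0.06   0.027 -0.998] -> d [120.  -18.7  65.8] turn -0.001163682843148136 F [ 0.1  0.5 -0.7] w 0.0702
[ 0.48973193  0.37431819  1.12126818 -0.00392309  1.5806041   0.70818324]
```

Call:
apply_moves:
  rows: "0 0 0 0; 0 0 0 0; 0 0 0 0; 0 0 0 0; 0 0 0 0; 0 0 0 0; 0 0 0 0; 0 0 0 0"

```text
t: 6.9
tool_pos: [0.585, 0.3742, 0.1298]
ee_rot: [0.571, 0.437, -0.532, 0.447]
force: [-0.1, -0.1, 0.4]
width: 0.0697
```

Run:
```python
from h import *
plan((.5617,.3185,.012),-102.4)
print(r.observe()["joint_pos"])
```

```text
t 6.9 pos [0.585  0.3742 0.1298] yaw -102.49 x [ 0.052  0.023 -0.998] -> d [115.2 -16.   63.4] turn -0.0015410561329419444 F [-0.1 -0.1  0.4] w 0.0697
[ 0.4896302   0.37834803  1.12634832 -0.00395038  1.58030646  0.70821304]
```

Call:
apply_moves:
  rows: "5 0 0 0; 8 0 0 0; 8 0 0 0; 8 0 0 0; 8 0 0 0; 8 0 0 0; 8 0 0 0; 5 0 0 0"

```text
t: 7.7
tool_pos: [0.5879, 0.3755, 0.0663]
ee_rot: [0.57, 0.437, -0.532, 0.447]
force: [-0.3, 0.7, -0.1]
width: 0.0703
```

Run:
```python
from h import *
plan((.5617,.3185,.012),-102.4)
print(r.observe()["joint_pos"])
```

```text
t 7.7 pos [0.5879 0.3755 0.0663] yaw -102.49 x [ 0.051  0.023 -0.998] -> d [ 51.6 -15.6  63.1] turn -0.0015155895930139907 F [-0.3  0.7 -0.1] w 0.0703
[ 0.48927229  0.4134156   1.20606284 -0.00398535  1.46652535  0.70825593]
```

Call:
apply_moves:
  rows: "5 -3 0 0; 6 -3 0 0; 6 -3 0 0; 6 -3 0 0; 6 -2 0 0; 5 -1 0 0; 5 0 0 0; 3 0 0 0"

```text
t: 8.5
tool_pos: [0.574, 0.3804, 0.02]
ee_rot: [0.57, 0.437, -0.532, 0.447]
force: [0.4, 0.2, 0.8]
width: 0.0698
```

Run:
```python
from h import *
plan((.5617,.3185,.012),-102.4)
print(r.observe()["joint_pos"])
```

```text
t 8.5 pos [0.574  0.3804 0.02  ] yaw -102.46 x [ 0.051  0.023 -0.998] -> d [ 5.9  1.1 63.3] turn -0.0010163451380767368 F [0.4 0.2 0.8] w 0.0698
[ 0.5054911   0.42396693  1.28654128 -0.00480176  1.37536491  0.72447832]
```

Call:
apply_moves:
  rows: "2 0.3 5 0; 1 0.3 8 0; 1 0 8 0; 1 0 8 0; 1 0 8 0; 0 0 8 0; 0 0 6 0; 0 0 3 0"

```text
t: 9.3
tool_pos: [0.563, 0.3222, 0.0121]
ee_rot: [0.571, 0.437, -0.532, 0.447]
force: [-0.2, -1.1, -0.3]
width: 0.07
```

Run:
```python
from h import *
plan((.5617,.3185,.012),-102.4)
cv2.imwrite("pics/w2.png",imaging.grab_frame("wrist"))
plan((.5617,.3185,.012),-102.4)
```

```text
t 9.3 pos [0.563  0.3222 0.0121] yaw -102.53 x [ 0.052  0.023 -0.998] -> d [-0.1 -0.5  3.9] turn -0.0022963836998584875 F [-0.2 -1.1 -0.3] w 0.07
t 9.35 pos [0.563  0.3219 0.0121] yaw -102.54 x [ 0.052  0.022 -0.998] -> d [-0.1 -0.5  3.6] turn -0.0024567834386023286 F [-0.   0.7 -0.6] w 0.0698
```

View pics/w2.png

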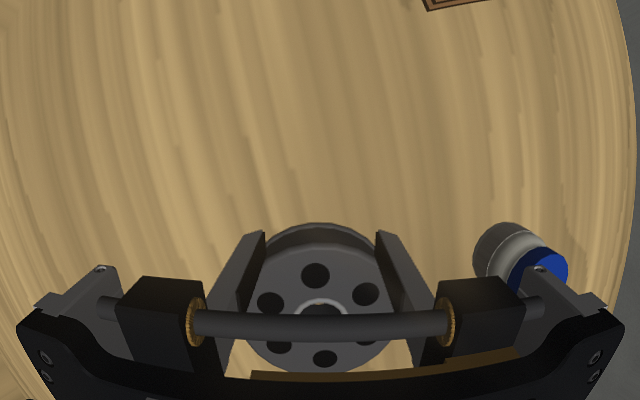

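Call:
apply_moves:
  rows: "0 0 4 0; -0.2 0 6 0; -0.3 0 8 0; -0.3 0 10 0; -0.3 0 10 0; -0.3 0 10 0; -0.3 0 10 0; -0.3 0 10 0"

```text
t: 10.15
tool_pos: [0.5477, 0.2539, 0.0123]
ee_rot: [0.572, 0.438, -0.53, 0.447]
force: [1.1, 2.1, -0.1]
width: 0.07
```

Run:
```python
from h import *
plan((.5017,.0452,.012),-102.4)
```

```text
t 10.15 pos [0.5477 0.2539 0.0123] yaw -102.41 x [ 0.055  0.028 -0.998] -> d [ -8.    0.3 213.5] turn -0.00016776696648997574 F [ 1.1  2.1 -0.1] w 0.07
```

Pushing force is about 2 N, and the line and height are holding. I'll carry on.

Call:
apply_moves:
  rows: "-0.4 0 10 0; -0.4 0 10 0; -0.4 0 10 0; -0.4 0 10 0; -0.4 0 10 0; -0.4 0 10 0; -0.4 0 10 0; -0.4 0 10 0"

```text
t: 10.95
tool_pos: [0.5282, 0.1682, 0.0123]
ee_rot: [0.572, 0.438, -0.53, 0.447]
force: [0.0, 1.5, -1.0]
width: 0.07
```

Run:
```python
from h import *
plan((.5017,.0452,.012),-102.4)
```

```text
t 10.95 pos [0.5282 0.1682 0.0123] yaw -102.45 x [ 0.054  0.028 -0.998] -> d [ -4.5   0.9 125.7] turn -0.0008783974660069503 F [ 0.   1.5 -1. ] w 0.07
```

Call:
apply_moves:
  rows: "-0.4 0 10 0; -0.4 0.2 10 0; -0.4 0 10 0; -0.4 0.2 10 0; -0.4 0 10 0; -0.4 0.2 10 0; -0.4 0 10 0; -0.2 0 5 0"

```text
t: 11.75
tool_pos: [0.5103, 0.0875, 0.0123]
ee_rot: [0.572, 0.438, -0.531, 0.446]
force: [0.7, 2.1, -1.2]
width: 0.0701
```

```bash
cat >> h.py <<'E'
def pull(show=None):
    I=imaging.grab_frame("top")
    if show: cv2.imwrite(show,cv2.resize(I[200:310,180:460],None,fx=2.8,fy=2.8,interpolation=3))
    return I
E
python3 - <<'E'
from h import *
plan((.5017,.0452,.012),-102.4)
pull("pics/t2.png")
for n in("top",):
  for b in imaging.boxes_of(n,"bore_top")[:2]: print(b,at(n,b["pixel"],.045))
E
```

```text
t 11.75 pos [0.5103 0.0875 0.0123] yaw -102.49 x [ 0.053  0.027 -0.998] -> d [-1.3  0.8 43.1] turn -0.001612404260144692 F [ 0.7  2.1 -1.2] w 0.0701
{'pixel': [309.7, 265.5], 'score': 0.81} [0.49779083 0.00959432 0.045     ]
{'pixel': [328.1, 271.3], 'score': 0.17} [ 0.48533019 -0.03028486  0.045     ]
```

View pics/t2.png

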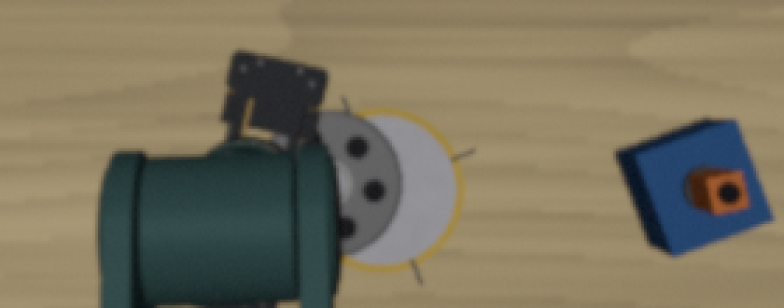

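Run:
```python
from h import *
I=imaging.grab_frame("scene")
cv2.imwrite("pics/s2.png",cv2.resize(I[140:240,220:380],None,fx=5,fy=5,interpolation=3))
```

```text
(no output)
```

View pics/s2.png

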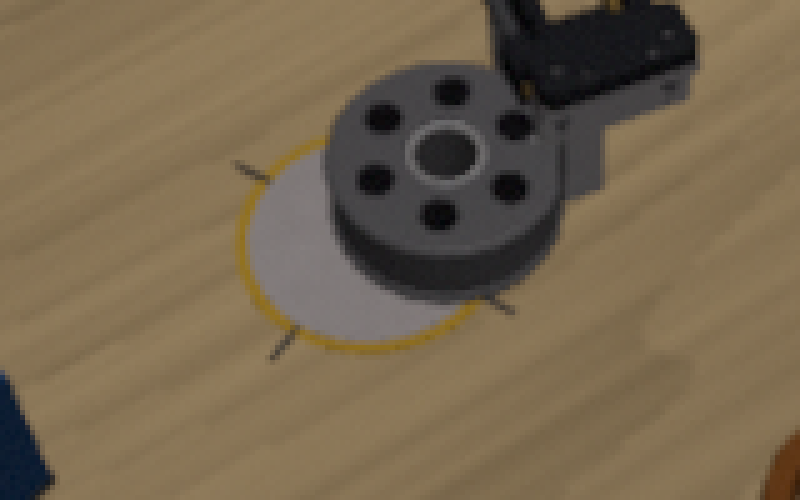

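```bash
cat >> h.py <<'E'
def pulley(n,c0,t=50):
    "fit pulley centre from the six dots (each at 6-fold ring, radius fitted)"
    I=imaging.grab_frame(n);g=I.max(2);p0=proj(n,[c0[0],c0[1],.045])[0]
    roi=(int(p0[0]-30),int(p0[1]-28),int(p0[0]+30),int(p0[1]+28))
    W=[]
    for p,a in blobs(I,g<t,roi,10,80):
        w=at(n,p,.045); d=np.hypot(*(w[:2]-np.array(c0)[:2]))
        if .022<d<.05: W.append((p,a,w[:2]))
    return W
def circ(W,ex=()):
    from scipy.optimize import least_squares
    w=np.array([x[2] for x in W])
    f=lambda q:np.concatenate([[ (a-(q[0]+q[2]*np.cos(q[3]+k*np.pi/3)))*1e3,(b-(q[1]+q[2]*np.sin(q[3]+k*np.pi/3)))*1e3] for (a,b) in w for k in [np.round((np.arctan2(b-q[1],a-q[0])-q[3])/(np.pi/3))]])
    best=min((least_squares(f,[*w.mean(0),.037,ph]) for ph in np.radians([0,20,40])),key=lambda s:s.cost)
    return best.x[:2],best.x[2],np.abs(best.fun).max()
E
python3 - <<'E'
from h import *
W=pulley("scene",(.4995,.036))
print([(p.round(1).tolist(),int(a)) for p,a,_ in W],circ(W))
plan((.5017,.0452,.012),-102.4)
E
```

```text
[([310.0, 157.8], 36), ([296.2, 163.2], 37), ([322.7, 164.5], 38), ([294.7, 175.4], 38), ([321.5, 176.9], 42), ([307.2, 182.5], 40)] (array([0.49738758, 0.03588755]), np.float64(0.03620343794280553), np.float64(0.42002474545750623))
t 11.95 pos [0.5106 0.088  0.0123] yaw -102.47 x [ 0.053  0.027 -0.998] -> d [-1.3  0.6 43.7] turn -0.0012115497334540877 F [-0.1 -0.3 -0.3] w 0.0697
```

Run:
```python
from h import *
plan((.5041,.0480,.012),-102.4)
```

```text
t 11.95 pos [0.5106 0.088  0.0123] yaw -102.47 x [ 0.053  0.027 -0.998] -> d [-1.1  2.4 40.4] turn -0.0012115497334540877 F [-0.1 -0.3 -0.3] w 0.0697
```

Call:
apply_moves:
  rows: "-0.2 0.4 4 0; -0.2 0.4 6 0; -0.2 0.4 6 0; -0.2 0.4 6 0; -0.2 0.4 6 0; -0.1 0.2 4 0; 0 0.1 2 0; 0 0 1 0"

```text
t: 12.75
tool_pos: [0.5053, 0.0529, 0.0124]
ee_rot: [0.573, 0.439, -0.529, 0.446]
force: [0.3, 2.2, -0.2]
width: 0.0701
```

Run:
```python
from h import *
W=pulley("scene",(.492,.001))
print([(p.round(1).tolist(),int(a)) for p,a,_ in W],circ(W))
plan((.5041,.0480,.012),-102.4)
```

```text
[([296.9, 162.9], 36), ([283.0, 168.4], 36), ([281.2, 180.8], 39), ([308.0, 182.3], 37), ([293.9, 188.0], 40)] (array([0.49260856, 0.00179058]), np.float64(0.035861186538774285), np.float64(0.16218102048434768))
t 12.8 pos [0.5052 0.0527 0.0124] yaw -102.38 x [ 0.054  0.03  -0.998] -> d [ 0.2 -0.1  4.9] turn 0.000434396056118132 F [1.  1.8 0.3] w 0.0699
```

Call:
apply_moves:
  rows: "0 0 1 0; 0 0 1.5 0; -0.1 0 1.5 0; 0 0 1 0; 0 0 0.7 0; 0 0 0.3 0; 0 0 0 0; 0 0 0 0"

```text
t: 13.6
tool_pos: [0.504, 0.0471, 0.0124]
ee_rot: [0.573, 0.439, -0.529, 0.446]
force: [0.6, 2.2, -0.3]
width: 0.0702
```

Run:
```python
from h import *
W=pulley("scene",(.491,-.004))
print([(p.round(1).tolist(),int(a)) for p,a,_ in W],circ(W))
plan((.5041,.0480,.012),-102.4)
```

```text
[([294.4, 163.6], 37), ([280.6, 169.1], 38), ([278.8, 181.7], 38), ([305.8, 183.0], 41), ([291.5, 188.9], 42)] (array([ 0.49135901, -0.00388756]), np.float64(0.03603380762942542), np.float64(0.1571169280231155))
t 13.65 pos [0.504  0.0471 0.0124] yaw -102.33 x [ 0.054  0.031 -0.998] -> d [ 0.4 -0.1 -0.9] turn 0.0011956258062330066 F [0.7 1.7 1. ] w 0.0701
```

Call:
apply_moves:
  rows: "0 0 -4 0; 0 0 -8 0; 0 0 -10 0; 0 0 -10 0; 0 0 -10 0; -5 0 -5 0; -10 0 0 0; -10 0 0 0"

```text
t: 14.45
tool_pos: [0.5118, 0.095, 0.0389]
ee_rot: [0.57, 0.44, -0.531, 0.447]
force: [-0.2, -1.3, -0.1]
width: 0.0699
```

Call:
apply_moves:
  rows: "-25 0 -20 0; -30 0 -20 0; -30 0 -20 0; -30 0 -20 0; -20 0 -10 0; -10 0 0 0; 0 0 0 0; 0 0 0 0"

```text
t: 15.25
tool_pos: [0.5245, 0.1789, 0.2009]
ee_rot: [0.573, 0.436, -0.53, 0.448]
force: [0.2, 0.1, -1.2]
width: 0.0701
```

Run:
```python
from h import *
plan((.497,-.24,.25),-102.4)
for n in("scene","top"):
    W=pulley(n,(.491,-.004)); print(n,[(p.round(1).tolist(),int(a)) for p,a,_ in W],circ(W) if len(W)>2 else '')
s=r.observe();cv2.imwrite("pics/w3.png",imaging.grab_frame("wrist"));print(proj("wrist",[.491,-.004,.045],s),proj("wrist",[.491,-.004,.0],s))
I=imaging.grab_frame("top");cv2.imwrite("pics/t3.png",I)
```

```text
t 15.25 pos [0.5245 0.1789 0.2009] yaw -102.51 x [ 0.058  0.026 -0.998] -> d [-61.3  67.1 412.8] turn -0.0019746286887287164 F [ 0.2  0.1 -1.2] w 0.0701
scene [([294.4, 163.6], 37), ([280.5, 169.1], 41), ([307.0, 170.5], 38), ([278.7, 181.6], 41), ([305.8, 183.0], 41), ([291.5, 188.9], 43)] (array([ 0.49134708, -0.00392305]), np.float64(0.03606766110595092), np.float64(0.2579704759774204))
top [([309.5, 252.7], 30), ([325.9, 255.1], 35), ([299.2, 265.9], 33), ([332.4, 270.5], 33), ([305.5, 281.5], 32), ([321.8, 283.9], 34)] (array([ 0.49188382, -0.00346344]), np.float64(0.036121083519637304), np.float64(0.36218838255246133))
[[319.94128322 316.08441741]] [[318.4895333  299.17879744]]
```

View pics/w3.png

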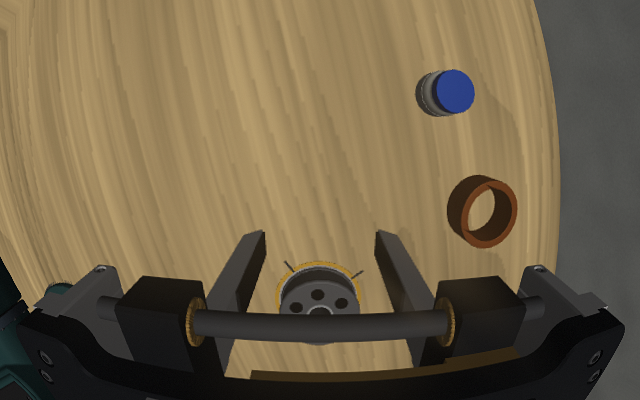

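View pics/t3.png

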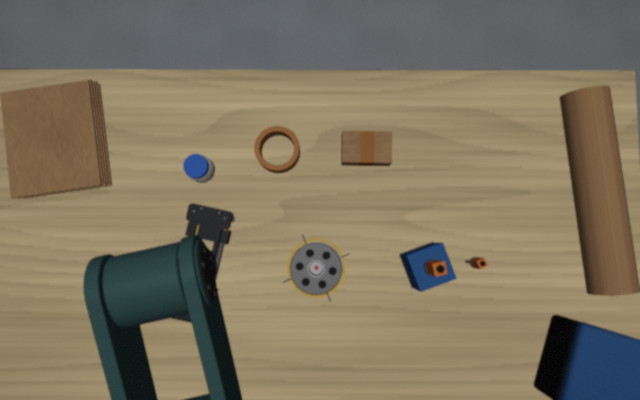

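Run:
```python
from h import *
for n,roi in(("top",(425,255,455,285)),("scene",(168,186,210,230))):
    I=imaging.grab_frame(n);x0,y0,x1,y1=roi
    c=cv2.resize(I[y0:y1,x0:x1],None,fx=16,fy=16,interpolation=cv2.INTER_CUBIC)
    hsv=cv2.cvtColor(c,cv2.COLOR_BGR2HSV)
    m=((c[...,2]>(135 if n=="top" else 130))&(hsv[...,1]>100)&(hsv[...,0]<20)).astype(np.uint8)
    print(n,np.percentile(c[...,2],[50,80,90,95,99]))
    cs,_=cv2.findContours(m,cv2.RETR_EXTERNAL,cv2.CHAIN_APPROX_NONE);k=max(cs,key=cv2.contourArea)
    h=cv2.convexHull(k)[:,0].astype(float)
    px=(h+.5)/16-.5+[x0,y0]
    W=np.array([at(n,p,.163)[:2] for p in px])
    rc=cv2.minAreaRect((W*1e4).astype(np.float32));print(rc)
    cv2.drawContours(c,[k],-1,(0,255,0),1);cv2.imwrite(f"pics/hd_{n}.png",c)
a=cv2.imread("pics/hd_top.png");b=cv2.imread("pics/hd_scene.png");print(a.shape,b.shape)
b=cv2.resize(b,(320,330));o=np.zeros((480,800,3),np.uint8);o[:480,:480]=a[:480,:480];o[:330,480:]=b;cv2.imwrite("pics/hd.png",o)
```

```text
top [ 59. 135. 153. 157. 161.]
((4982.93603515625, -2424.390380859375), (244.5712127685547, 241.71290588378906), 11.688982009887695)
scene [ 71. 128. 130. 131. 133.]
((5096.984375, -2486.945556640625), (68.18745422363281, 36.39693832397461), 79.6126480102539)
(480, 480, 3) (704, 672, 3)
```

View pics/hd.png

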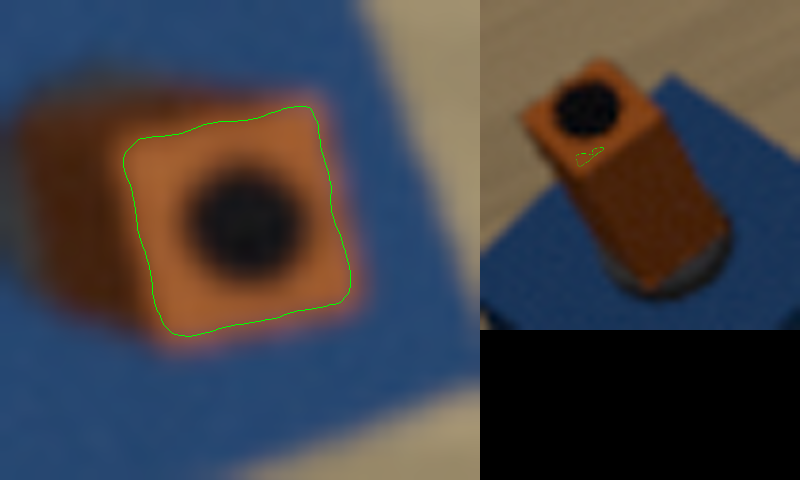

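Call:
apply_moves:
  rows: "-40 0 0 -0.05; -30 0 0 -0.05; -20 0 0 -0.05; -14 0 0 -0.05; -9 0 0 -0.05; -6 0 0 -0.05; -3 0 0 -0.05; -1 0 0 -0.05"

```text
t: 16.35
tool_pos: [0.5151, 0.1741, 0.3192]
ee_rot: [0.464, 0.54, -0.434, 0.552]
force: [-0.0, -0.6, 0.1]
width: 0.0702
```

Run:
```python
from h import *
plan((.4975,-.2435,.25),-78.3);print(r.observe()["joint_pos"][1:5])
```

```text
t 16.35 pos [0.5151 0.1741 0.3192] yaw -78.82 x [ 0.041  0.022 -0.999] -> d [  59.2 -101.   407.1] turn -0.009056227626530597 F [-0.  -0.6  0.1] w 0.0702
[0.04893285 1.14389277 0.01358584 1.90417497]
```

Call:
apply_moves:
  rows: "2 -5 15 -0.009; 5 -6 25 0; 10 -6 30 0; 18 -6 30 0; 28 -6 30 0; 38 -6 30 0; 0 -6 25 0; -2 -6 20 0"

```text
t: 17.15
tool_pos: [0.513, -0.0385, 0.2055]
ee_rot: [0.459, 0.546, -0.43, 0.553]
force: [1.4, 0.0, -0.6]
width: 0.0699
```

Run:
```python
from h import *
plan((.4975,-.2435,.25),-78.3);print(r.observe()["joint_pos"][1:5])
```

```text
t 17.15 pos [ 0.513  -0.0385  0.2055] yaw -77.9 x [ 0.033  0.025 -0.999] -> d [-50.1 -56.2 196.3] turn 0.006913203191642533 F [ 1.4  0.  -0.6] w 0.0699
[-0.02093026  1.43836937  0.03171484  1.69747948]
```

Call:
apply_moves:
  rows: "-45 -8 15 0; -35 -8 20 0; -22 -8 25 0; -14 -7 25 0; -9 -6 25 0; -6 -6 25 0; -3 -6 20 0; -1 -3 10 0"

```text
t: 17.95
tool_pos: [0.4858, -0.223, 0.3271]
ee_rot: [0.456, 0.553, -0.435, 0.544]
force: [1.1, -0.2, 0.3]
width: 0.07
```

Run:
```python
from h import *
plan((.4975,-.2435,.25),-78.3);print(r.observe()["joint_pos"][1:5])
```

```text
t 17.95 pos [ 0.4858 -0.223   0.3271] yaw -78.16 x [ 0.009  0.031 -0.999] -> d [76.5  6.1 24.6] turn 0.0023610568967671474 F [ 1.1 -0.2  0.3] w 0.07
[0.07433206 1.10090229 0.03335559 1.97465985]
```

Call:
apply_moves:
  rows: "3 1 4 0; 6 1 5 0; 10 1 5 0; 15 1 4 0; 22 1 2 0; 32 1 0 0; 0 0 0 0; 0 0 0 0"

```text
t: 18.75
tool_pos: [0.497, -0.2352, 0.2292]
ee_rot: [0.455, 0.557, -0.434, 0.543]
force: [-0.1, -0.5, 1.3]
width: 0.0701
```

Run:
```python
from h import *
plan((.4977,-.2429,.19),-78.3);print(r.observe()["joint_pos"][1:5])
```

```text
t 18.75 pos [ 0.497  -0.2352  0.2292] yaw -77.9 x [ 0.003  0.036 -0.999] -> d [38.9 -1.3  9. ] turn 0.007035717855703883 F [-0.1 -0.5  1.3] w 0.0701
[0.0935409  1.27365861 0.03310217 1.79100755]
```

Call:
apply_moves:
  rows: "4 0 2 0.007; 6 -0.3 2 0; 7 -0.3 2 0; 7 -0.3 1 0; 6 0 1 0; 4 0 0.5 0; 2 0 0 0; 0 0 0 0"

```text
t: 19.55
tool_pos: [0.5002, -0.2442, 0.1949]
ee_rot: [0.457, 0.553, -0.435, 0.544]
force: [-0.2, -0.1, 0.3]
width: 0.0698
```

Run:
```python
from h import *
plan((.4977,-.2429,.114),-78.3);s=r.observe()
cv2.imwrite("pics/w4.png",imaging.grab_frame("wrist"));print(proj("wrist",[.4975,-.2435,.163],s))
cv2.imwrite("pics/s4.png",cv2.resize(imaging.grab_frame("scene")[100:300,100:340],None,fx=3,fy=3))
```

```text
t 19.55 pos [ 0.5002 -0.2442  0.1949] yaw -78.29 x [ 0.01   0.032 -0.999] -> d [80.8 -3.6  0.6] turn 0.00022548866535621664 F [-0.2 -0.1  0.3] w 0.0698
[[316.66444422 214.59464611]]
```

View pics/w4.png

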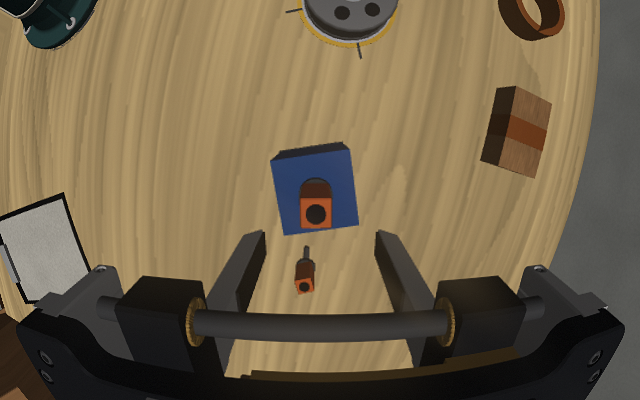

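View pics/s4.png

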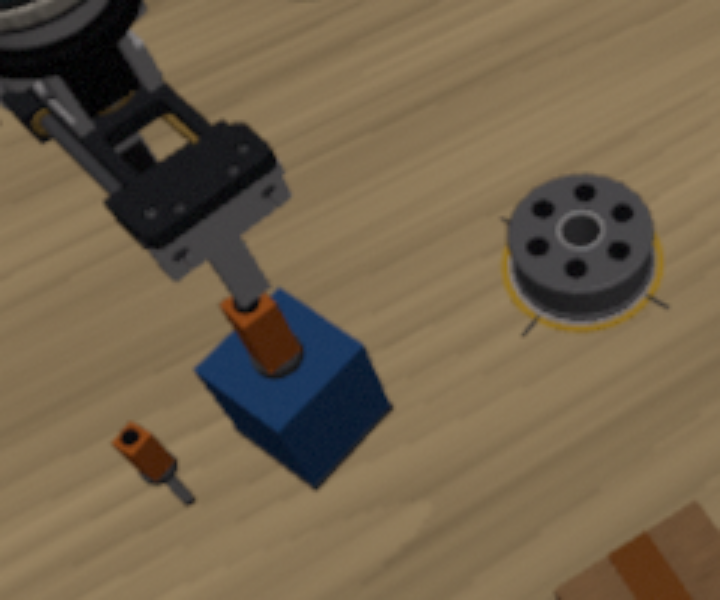

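The handle dot is at (316,214) in the wrist view and the projection gives (317,215), with the faces square to the jaws. I'll descend to the grip.

Call:
apply_moves:
  rows: "4 -1 0 0; 8 -1 0 0; 11 -1 0 0; 12 -0.5 0 0; 12 0 0 0; 10 0 0 0; 7 0 0 0; 4 0 0 0"

```text
t: 20.45
tool_pos: [0.4971, -0.2423, 0.1209]
ee_rot: [0.457, 0.553, -0.435, 0.544]
force: [-0.1, -0.5, -0.2]
width: 0.07
```

Run:
```python
from h import *
plan((.4977,-.2429,.114),-78.3)
```

```text
t 20.45 pos [ 0.4971 -0.2423  0.1209] yaw -78.27 x [ 0.01   0.032 -0.999] -> d [6.9 0.4 0.9] turn 0.0004420060820189551 F [-0.1 -0.5 -0.2] w 0.07
```

Call:
apply_moves:
  rows: "3 0.2 0.5 0; 2 0.1 0.4 0; 1 0.1 0 0; 0.5 0 0 0; 0 0 0 0; 0 0 0 0; 0 0 0 0; 0 0 0 0"

```text
t: 21.25
tool_pos: [0.4988, -0.2436, 0.1152]
ee_rot: [0.457, 0.552, -0.435, 0.545]
force: [0.8, -0.6, -0.3]
width: 0.0699
```

Call:
apply_moves:
  rows: "0 0 0 0; 0 0 0 0; 0 0 0 0; 0 0 0 0; 0 0 0 0; 0 0 0 0; 0 0 0 0; 0 0 0 0"
  fingers: 15
  grip_force: 30

```text
t: 22.05
tool_pos: [0.4986, -0.2437, 0.1155]
ee_rot: [0.457, 0.552, -0.435, 0.545]
force: [-0.7, -0.1, 0.5]
width: 0.0257
```

Run:
```python
from h import *
plan((.4977,-.2429,.114),-78.3);print(r.observe()["ft_torque"])
```

```text
t 22.05 pos [ 0.4986 -0.2437  0.1155] yaw -78.27 x [ 0.012  0.03  -0.999] -> d [ 1.5 -0.7 -0.9] turn 0.0004642799621939419 F [-0.7 -0.1  0.5] w 0.0257
[-0.03076909 -0.02014869  0.00629458]
```

Call:
apply_moves:
  rows: "-3 0.05 -0.08 0; -5 0.1 -0.14 0; -7 0.13 -0.2 0; -8 0.14 -0.2 0; -8 0.14 -0.2 0; -8 0.14 -0.2 0; -8 0.14 -0.2 0; -8 0.14 -0.2 0"

```text
t: 22.85
tool_pos: [0.4978, -0.243, 0.1729]
ee_rot: [0.457, 0.553, -0.435, 0.544]
force: [0.4, -0.0, -2.0]
width: 0.0262
```

Run:
```python
from h import *
plan((.4986,-.2437,.22),-78.3);print(r.observe()["ft_torque"])
```

```text
t 22.85 pos [ 0.4978 -0.243   0.1729] yaw -78.27 x [ 0.009  0.032 -0.999] -> d [-47.1   1.4  -0.6] turn 0.0004777922493191639 F [ 0.4 -0.  -2. ] w 0.0262
[-0.07384806 -0.09237834  0.03210658]
```

Call:
apply_moves:
  rows: "-8 0.3 -0.2 0; -8 0.3 -0.2 0; -8 0.3 -0.2 0; -8 0.2 -0.2 0; -7 0.1 -0.2 0; -5 0.1 -0.1 0; -3 0 0 0; -1 0 0 0"

```text
t: 23.65
tool_pos: [0.499, -0.2436, 0.2272]
ee_rot: [0.457, 0.552, -0.435, 0.545]
force: [-0.2, 0.6, -1.6]
width: 0.0256
```

Run:
```python
from h import *
plan((.49,-.004,.225),-78.3);print(r.observe()["ft_torque"],r.observe()["joint_pos"])
s=r.observe()
cv2.imwrite("pics/w5.png",imaging.grab_frame("wrist"))
cv2.imwrite("pics/s5.png",cv2.resize(imaging.grab_frame("scene")[80:280,100:340],None,fx=3,fy=3))
```

```text
t 23.65 pos [ 0.499  -0.2436  0.2272] yaw -78.27 x [ 0.012  0.031 -0.999] -> d [   9.4   39.8 -236.3] turn 0.0005194229320282083 F [-0.2  0.6 -1.6] w 0.0256
[-0.01882556 -0.06575858  0.02764407] [-0.57799527  0.09753852  1.27319782  0.03274675  1.77753756 -0.77585802]
```

View pics/s5.png

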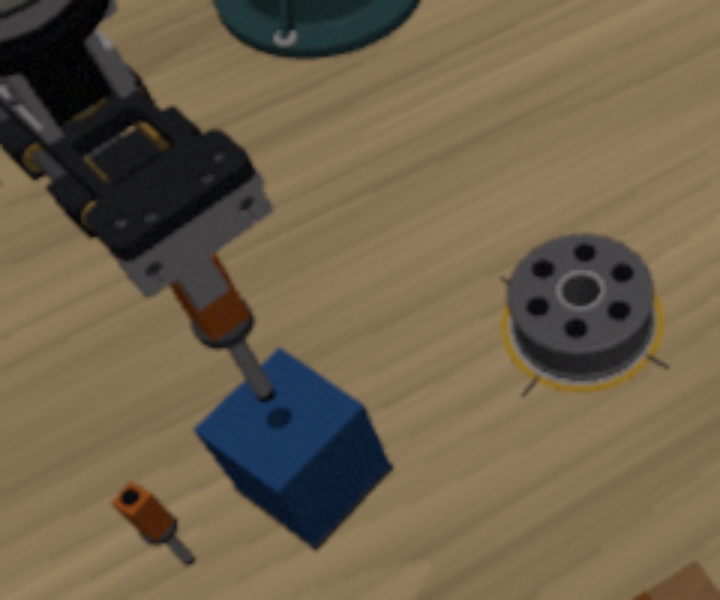

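View pics/w5.png

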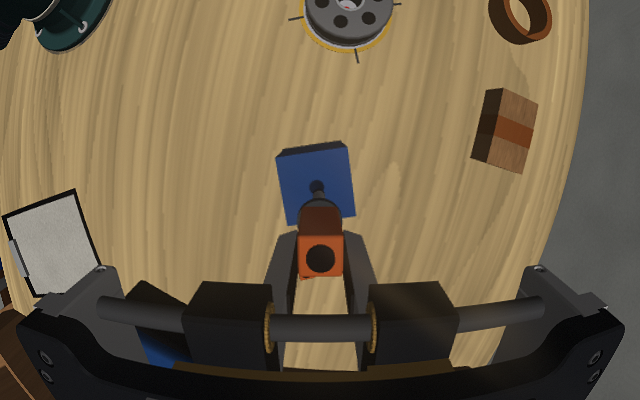

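Call:
apply_moves:
  rows: "0 1 -5 0; 0 2 -9 0; 0 2 -12 0; 0 2 -14 0; 0 2 -14 0; 0 2 -14 0; 0 2 -14 0; 0 2 -14 0"

```text
t: 24.55
tool_pos: [0.4927, -0.1376, 0.2284]
ee_rot: [0.458, 0.553, -0.435, 0.543]
force: [0.5, -0.1, -1.3]
width: 0.0256
```

Call:
apply_moves:
  rows: "0 3 -14 0; 0 3 -14 0; 0 3 -14 0; 0 3 -14 0; 0 2 -14 0; 0 2 -14 0; 0 2 -12 0; 0 1 -8 0"

```text
t: 25.35
tool_pos: [0.4896, -0.0211, 0.2328]
ee_rot: [0.457, 0.554, -0.434, 0.544]
force: [-0.2, 0.2, -2.0]
width: 0.0258
```

Run:
```python
from h import *
plan((.492,-.0045,.225),-78.3);print(r.observe()["ft_torque"],r.observe()["joint_pos"])
```

```text
t 25.35 pos [ 0.4896 -0.0211  0.2328] yaw -78.15 x [ 0.01   0.034 -0.999] -> d [  8.4   5.6 -15.5] turn 0.002674664066852369 F [-0.2  0.2 -2. ] w 0.0258
[-0.07706903 -0.02613214  0.00924232] [-0.18563886 -0.05811831  1.4205362   0.03570985  1.775419   -0.3849359 ]
```

Call:
apply_moves:
  rows: "3 1 -3 0; 5 1.5 -4 0; 6 1.5 -4 0; 6 1 -3 0; 6 1 -2 0; 6 0.4 0 0; 4 0 0 0; 2 0 0 0"

```text
t: 26.15
tool_pos: [0.4929, -0.0017, 0.1909]
ee_rot: [0.457, 0.554, -0.435, 0.543]
force: [-1.2, 0.4, -1.3]
width: 0.0259
```

Run:
```python
from h import *
plan((.4928,-.0043,.19),-78.3)
I=imaging.grab_frame("scene");cv2.imwrite("pics/s6.png",cv2.resize(I[100:210,240:360],None,fx=5,fy=5,interpolation=3))
s=r.observe();p=s["tool_pos"];print(p)
tip=np.array([p[0]-.0013,p[1]+.0006,p[2]-.1005]);print("pred tip",tip,proj("scene",tip),"bore",proj("scene",[.4916,-.0037,.045]))
cv2.imwrite("pics/t6.png",cv2.resize(imaging.grab_frame("top")[220:310,270:370],None,fx=6,fy=6,interpolation=3))
cv2.imwrite("pics/w6.png",imaging.grab_frame("wrist"))
```

```text
t 26.15 pos [ 0.4929 -0.0017  0.1909] yaw -78.2 x [ 0.008  0.033 -0.999] -> d [ 0.8 -0.6  2.6] turn 0.0016724318536385768 F [-1.2  0.4 -1.3] w 0.0259
[ 0.49268468 -0.00163975  0.19064021]
pred tip [ 0.49138468 -0.00103975  0.09014021] [[292.97397722 163.468787  ]] bore [[293.1557139  175.98714126]]
```

View pics/s6.png

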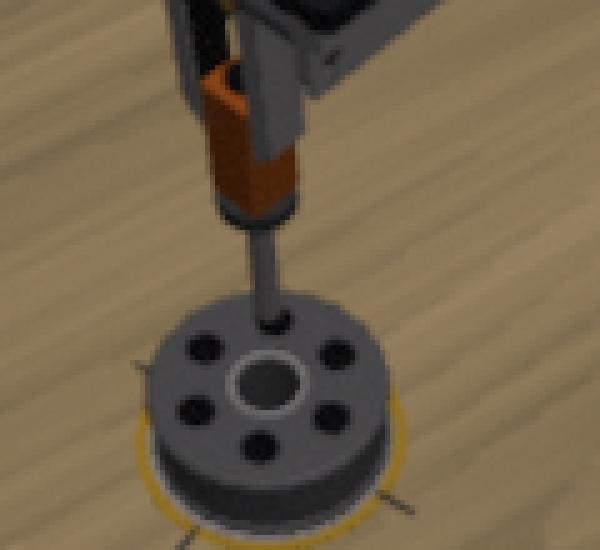

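View pics/t6.png

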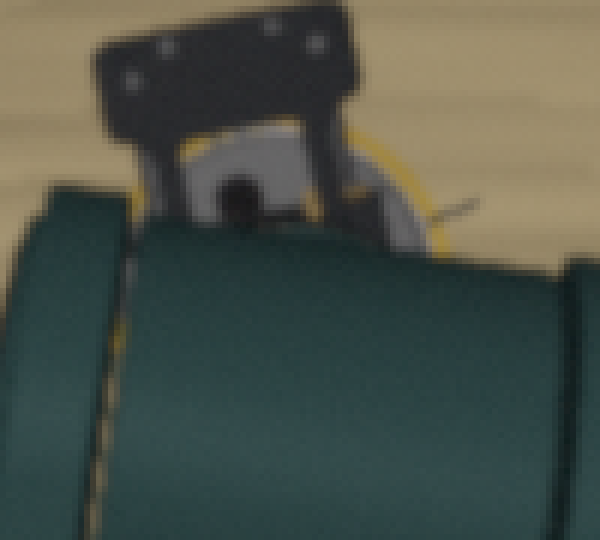

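View pics/w6.png

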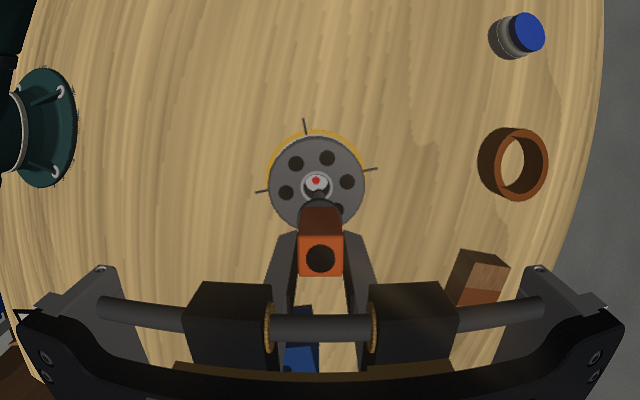

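Run:
```python
from h import *
s=r.observe();p=s["tool_pos"]
tip=np.array([p[0]-.0013,p[1]+.0006,p[2]-.1005])
for h in(0,.02,.04,.06,.075): print(h,((proj("scene",tip+[0,0,h])[0]-[240,100])*5+2).round(1), proj("wrist",tip+[0,0,h],s)[0].round(1))
print(proj("wrist",[.4916,-.0037,.045],s),proj("wrist",[.4909,-.0041,0],s))
a=cv2.imread("pics/w6.png")[140:260,270:370];cv2.imwrite("pics/w6c.png",cv2.resize(a,None,fx=6,fy=5,interpolation=3))
I=cv2.imread("pics/s6.png")
for y in(245,260,275,290): print(y,I[y,235:295:4].max(1))
```

```text
0 [267.2 318.6] [317.7 194.8]
0.02 [264.6 290.3] [317.9 199.7]
0.04 [261.9 260.8] [318.1 205.4]
0.06 [259.1 230. ] [318.4 211.9]
0.075 [256.9 205.9] [318.6 217.5]
[[316.76582699 187.51872937]] [[315.98757426 180.33293721]]
245 [139 139 137 101  56  52  52  59  61  67 120 120 137 134 133]
260 [140 140 140 115  70  52  52  57  60  58 101 101 124 130 132]
275 [132 132 129 118  79  51  51  54  58  62  87  87 126 138 139]
290 [113 113 108 103  75  52  52  54  59  62  65  65  86  90  99]
```

View pics/w6c.png

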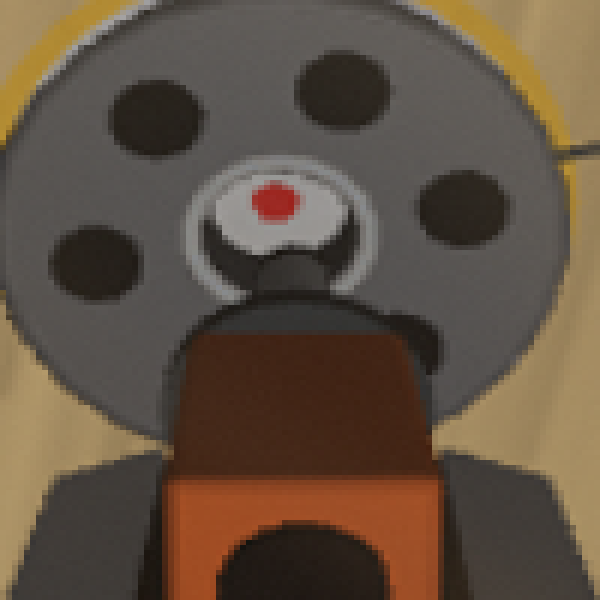

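Call:
apply_moves:
  rows: "1 -0.2 0.6 0; 2 -0.3 1 0; 3 -0.2 1 0; 3 -0.1 0.4 0; 2 0 0.2 0; 1 0 0 0; 0 0 0 0; 0 0 0 0"

```text
t: 27.1
tool_pos: [0.4937, -0.0052, 0.1796]
ee_rot: [0.457, 0.553, -0.435, 0.544]
force: [0.3, 0.1, -1.2]
width: 0.0261
```

```bash
cat > m.py <<'E'
from h import *
import sys
k=sys.argv[1]
plan((.4925,-.0043,.1105),-78.3)
I=imaging.grab_frame("scene");J=cv2.resize(I[100:210,240:360],None,fx=5,fy=5,interpolation=3)
s=r.observe();p=s["tool_pos"];W=imaging.grab_frame("wrist")
tip=np.array([p[0]-.0013,p[1]+.0006,p[2]-.1005]);print("tip",tip.round(4))
a=cv2.resize(W[140:260,270:370],None,fx=4,fy=4,interpolation=3)
for h in np.arange(0,.081,.01):
    q=(proj("scene",tip+[0,0,h])[0]-[240,100])*5+2;cv2.circle(J,tuple(int(v) for v in q),1,(0,255,0),-1)
q=(proj("scene",[.4916,-.0037,.045])[0]-[240,100])*5+2;cv2.circle(J,tuple(int(v) for v in q),2,(0,0,255),-1)
o=np.zeros((550,800,3),np.uint8);J=cv2.resize(J,(400,367));
o[:367,:400]=J;o[:480,400:]=a;cv2.imwrite(f"pics/m{k}.png",o)
E
python3 m.py 7
```

```text
t 27.1 pos [ 0.4937 -0.0052  0.1796] yaw -78.23 x [ 0.011  0.032 -0.999] -> d [69.1 -2.1  0.9] turn 0.0012211584662559013 F [ 0.3  0.1 -1.2] w 0.0261
tip [ 0.4923 -0.0046  0.0791]
```

View pics/m7.png

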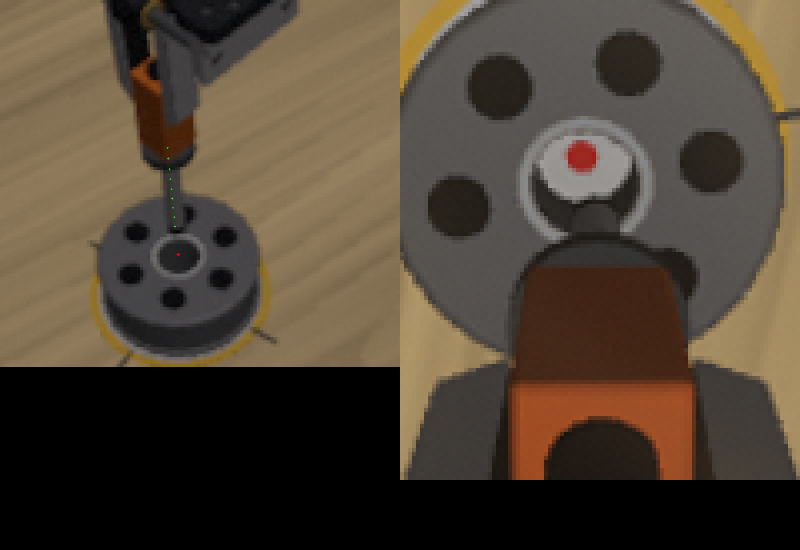

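Call:
apply_moves:
  rows: "2 -0.5 -0.3 0; 3 -0.6 -0.2 0; 3 -0.6 0 0; 3 -0.3 0 0; 3 -0.1 0.1 0; 3 0 0.1 0; 2 0 0 0; 1 0 0 0"

```text
t: 28.0
tool_pos: [0.4915, -0.0046, 0.1578]
ee_rot: [0.457, 0.553, -0.435, 0.544]
force: [0.2, -0.2, -1.9]
width: 0.0259
```

```bash
python3 m.py 8
python3 - <<'E'
from h import *
s=r.observe();p=s["tool_pos"];tip=np.array([p[0]-.0013,p[1]+.0006,p[2]-.1005])
print(proj("wrist",[tip,[.4916,-.0037,.045],[.4909,-.0041,0]],s))
E
```

```text
t 28.0 pos [ 0.4915 -0.0046  0.1578] yaw -78.22 x [ 0.011  0.032 -0.999] -> d [47.3  0.2  1.3] turn 0.0013521681450432165 F [ 0.2 -0.2 -1.9] w 0.0259
tip [ 0.4901 -0.004   0.0572]
[[317.51630865 194.67995149]
 [318.72861869 191.85335341]
 [317.56635428 183.46763775]]
```

View pics/m8.png

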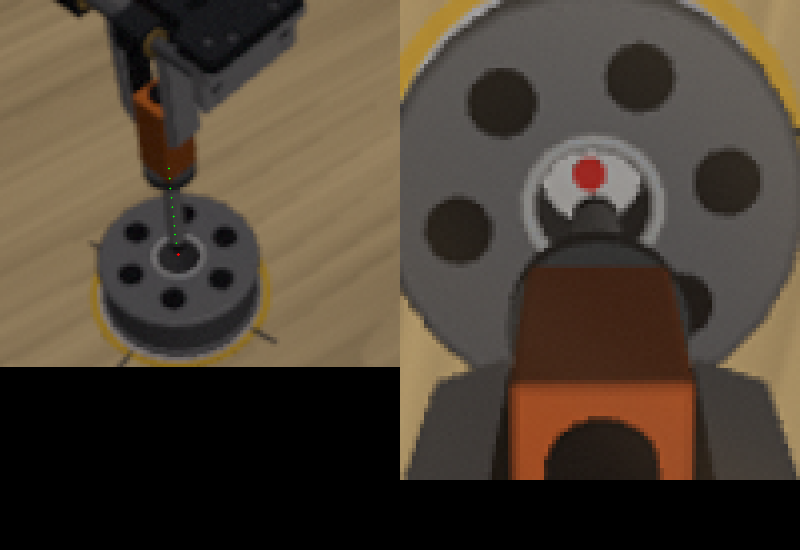

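```bash
cat > z.py <<'E'
from h import *
import sys
s=r.observe();p=s["tool_pos"];tip=np.array([p[0]-.0013,p[1]+.0006,p[2]-.1005])
I=imaging.grab_frame("scene");x0,y0,x1,y1=272,130,317,200;f=8
J=cv2.resize(I[y0:y1,x0:x1],None,fx=f,fy=f,interpolation=3)
K=J.copy()
P=lambda w:tuple(int(v) for v in ((proj("scene",w)[0]-[x0,y0]+.5)*f-.5))
for h in np.arange(0,.081,.01): cv2.circle(K,P(tip+[0,0,h]),1,(0,255,0),-1)
cv2.circle(K,P([.4916,-.0037,.045]),2,(0,0,255),-1)
th=np.linspace(0,6.283,60);cv2.polylines(K,[np.array([P([.4916+.015*np.cos(t),-.0037+.015*np.sin(t),.045]) for t in th])],True,(0,255,255),1)
cv2.imwrite(sys.argv[1],np.hstack([J,K]))
c=proj("scene",[tip,tip+[.005,0,0],tip+[0,.005,0]]);print("px per 5mm x",c[1]-c[0],"y",c[2]-c[0])
E
python3 z.py pics/z8.png
```

```text
px per 5mm x [1.17016596 1.45646083] y [ 1.83699728 -0.99368287]
```

View pics/z8.png

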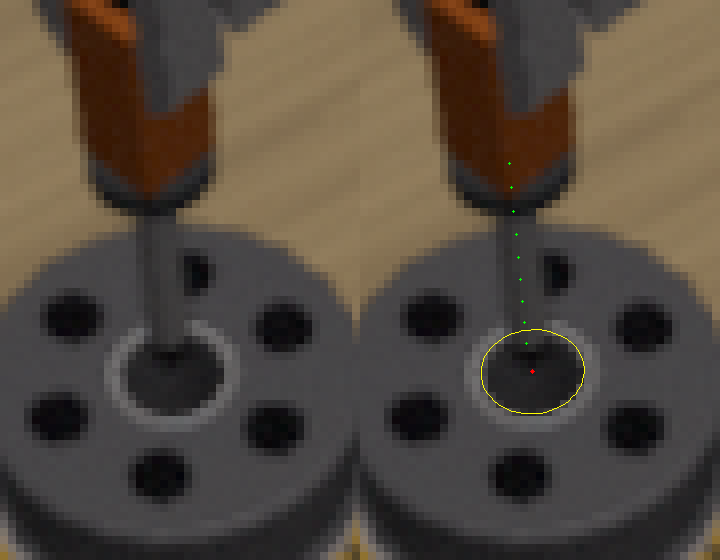

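Call:
apply_moves:
  rows: "2 0 0.06 0; 3 -0.05 0.09 0; 4 -0.07 0.12 0; 4 -0.07 0.12 0; 4 -0.07 0.12 0; 4 -0.07 0.12 0; 3 -0.05 0.09 0; 2 0 0.06 0"

```text
t: 28.95
tool_pos: [0.492, -0.0047, 0.1302]
ee_rot: [0.458, 0.552, -0.435, 0.545]
force: [-0.7, 0.1, -1.9]
width: 0.0257
```

```bash
python3 m.py 9;python3 z.py pics/z9.png
```

```text
t 28.95 pos [ 0.492  -0.0047  0.1302] yaw -78.22 x [ 0.012  0.032 -0.999] -> d [19.7  0.2  0.3] turn 0.001408093547990292 F [-0.7  0.1 -1.9] w 0.0257
tip [ 0.4904 -0.004   0.0293]
px per 5mm x [1.14036755 1.43463666] y [ 1.78627789 -0.97895209]
```

View pics/m9.png

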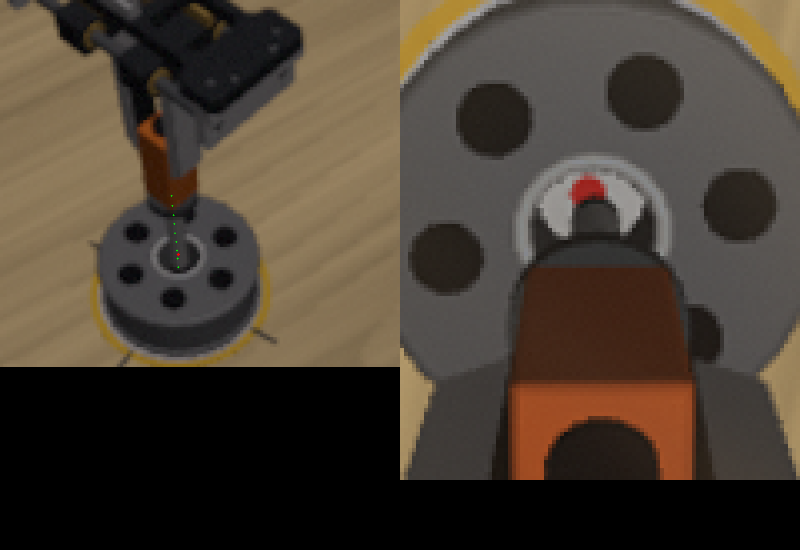

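View pics/z9.png

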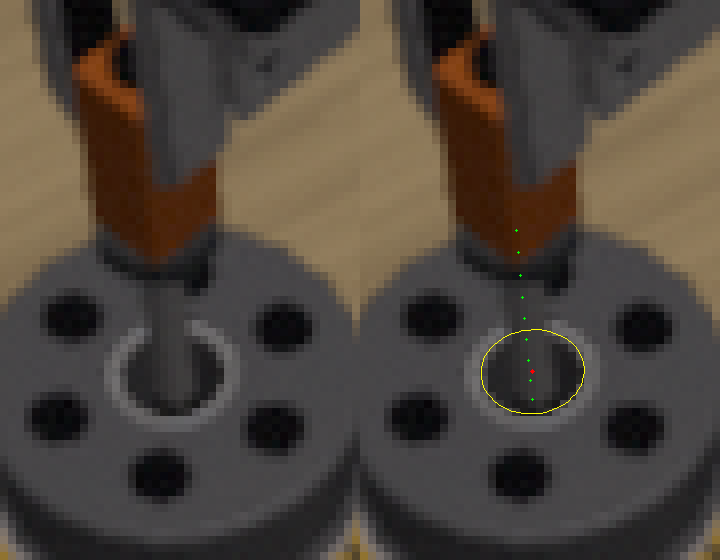

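Call:
apply_moves:
  rows: "1.5 -0.1 0.05 0; 2.5 -0.1 0.07 0; 3 -0.1 0.08 0; 3 -0.1 0.08 0; 3 -0.05 0.08 0; 2.5 -0.05 0.07 0; 1.5 0 0.05 0; 0.5 0 0 0"

```text
t: 29.9
tool_pos: [0.4922, -0.0047, 0.112]
ee_rot: [0.458, 0.552, -0.434, 0.545]
force: [-1.3, 0.2, -1.4]
width: 0.0257
```

```bash
python3 m.py 10
```

```text
t 29.9 pos [ 0.4922 -0.0047  0.112 ] yaw -78.22 x [ 0.013  0.032 -0.999] -> d [ 1.5  0.3 -0.3] turn 0.001447768547215444 F [-1.3  0.2 -1.4] w 0.0257
tip [ 0.4909 -0.0042  0.0115]
```

Call:
apply_moves:
  rows: "0.7 0 0 0; 0.5 0 0 0; 0 0 0 0; 0 0 0 0; 0 0 0 0; 0 0 0 0; 0 0 0 0; 0 0 0 0"

```text
t: 30.8
tool_pos: [0.4928, -0.0047, 0.1115]
ee_rot: [0.458, 0.552, -0.434, 0.546]
force: [-0.6, -0.3, -1.4]
width: 0.0259
```

```bash
python3 m.py 11;python3 z.py pics/z11.png
python3 - <<'E'
from h import *
s=r.observe();print(s["t"],s["qd"].round(4))
W=pulley("scene",(.491,-.004));print(len(W),circ(W))
I=imaging.grab_frame("wrist");cv2.imwrite("pics/w11.png",I)
cv2.imwrite("pics/t11.png",imaging.grab_frame("top"))
E
```

```text
t 30.8 pos [ 0.4928 -0.0047  0.1115] yaw -78.21 x [ 0.015  0.032 -0.999] -> d [ 1.  -0.2 -0.5] turn 0.0015092336509321418 F [-0.6 -0.3 -1.4] w 0.0259
tip [ 0.4915 -0.0042  0.0111]
px per 5mm x [1.12202935 1.42130809] y [ 1.7543757  -0.96995701]
30.95 [-0.0017  0.0005 -0.      0.0007 -0.0012 -0.0005]
5 (array([ 0.49140944, -0.00400133]), np.float64(0.03595405093939889), np.float64(0.14373132604213884))
```

View pics/m11.png

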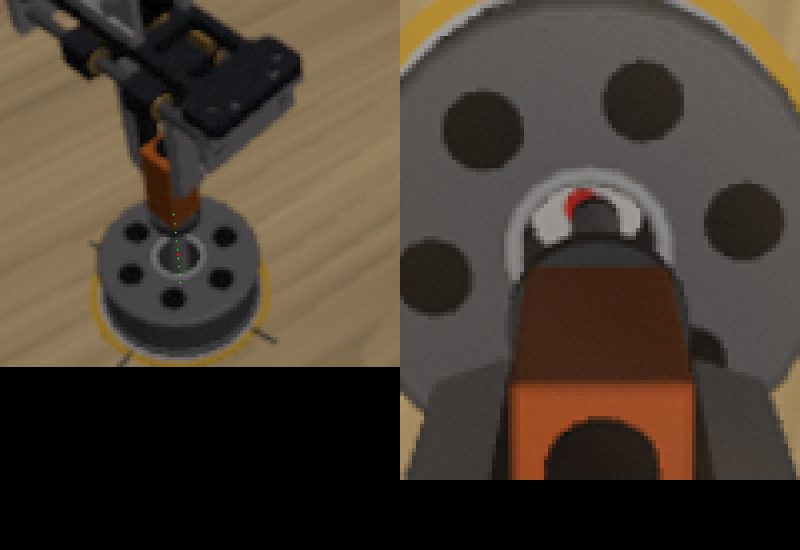

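View pics/z11.png

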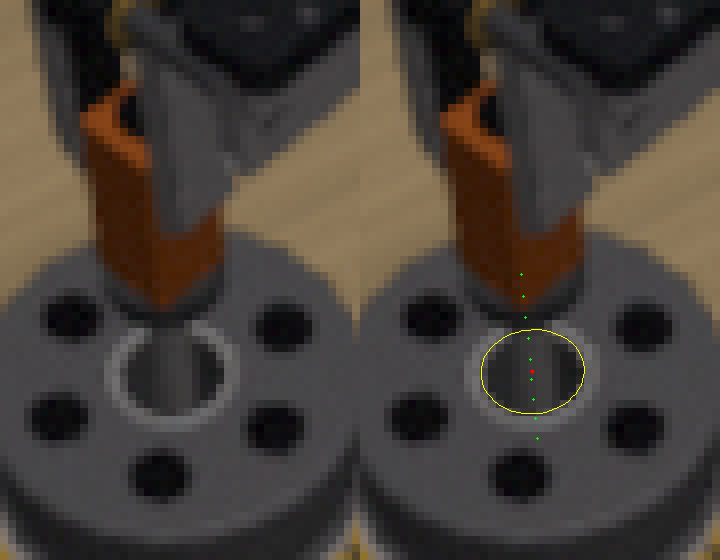

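View pics/t11.png

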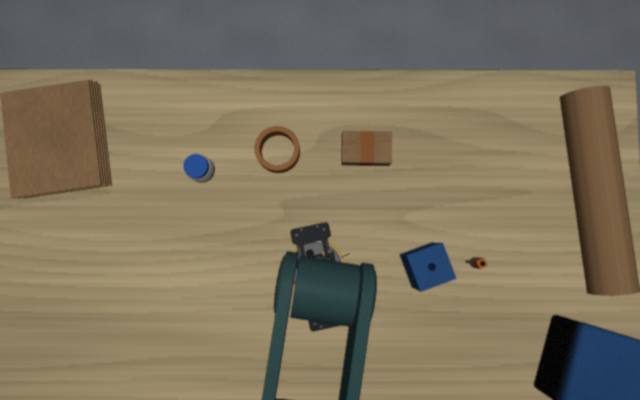

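The images disagree slightly about the stem's offset from the bore axis (scene about 0, wrist about 1.8 mm). I'll measure the stem against the bore in each image.

Run:
```python
from h import *
I=cv2.imread("pics/w11.png");a=I[175:215,290:345]
cv2.imwrite("pics/wz.png",cv2.resize(a,None,fx=14,fy=14,interpolation=3))
for y in range(180,204,2): print(y,I[y,294:344].max(1).tolist())
S=imaging.grab_frame("scene");print()
for y in range(168,186,1): print(y,S[y,284:306].max(1).tolist())
```

```text
180 [34, 31, 38, 76, 90, 86, 85, 85, 85, 87, 86, 87, 85, 86, 87, 86, 86, 87, 86, 86, 85, 86, 85, 85, 85, 85, 84, 86, 87, 88, 87, 87, 87, 87, 87, 88, 87, 87, 87, 89, 88, 89, 88, 88, 88, 89, 89, 88, 90, 89]
182 [73, 77, 87, 87, 85, 85, 86, 86, 85, 88, 86, 85, 84, 84, 85, 93, 102, 106, 110, 114, 116, 120, 122, 125, 121, 119, 117, 113, 110, 102, 100, 89, 87, 86, 86, 87, 88, 86, 88, 86, 88, 87, 88, 86, 88, 88, 88, 90, 89, 89]
184 [86, 86, 86, 85, 86, 87, 85, 86, 85, 85, 85, 88, 96, 104, 120, 130, 134, 136, 138, 136, 132, 129, 129, 126, 128, 132, 135, 135, 137, 136, 134, 130, 118, 104, 92, 87, 86, 86, 88, 88, 87, 87, 88, 90, 87, 87, 88, 87, 88, 87]
186 [85, 84, 85, 84, 85, 84, 84, 85, 85, 102, 119, 129, 137, 136, 132, 128, 116, 102, 106, 112, 107, 111, 119, 116, 125, 107, 97, 96, 102, 104, 120, 129, 134, 140, 134, 130, 115, 94, 85, 85, 86, 87, 86, 88, 85, 89, 87, 88, 88, 89]
188 [86, 84, 84, 84, 86, 84, 83, 97, 119, 130, 133, 130, 122, 123, 134, 139, 145, 154, 153, 156, 150, 151, 145, 131, 113, 129, 131, 142, 154, 141, 136, 123, 114, 112, 120, 131, 137, 124, 110, 92, 85, 85, 87, 86, 87, 85
[... 2606 characters left out ...]
, 30, 82, 106, 90, 72, 72, 71, 72]
179 [72, 80, 105, 98, 61, 38, 37, 43, 51, 56, 62, 62, 47, 34, 47, 101, 100, 78, 72, 72, 72, 72]
180 [71, 73, 88, 107, 90, 56, 37, 41, 47, 54, 61, 62, 51, 69, 97, 102, 83, 72, 71, 61, 51, 47]
181 [72, 73, 74, 91, 103, 102, 85, 62, 53, 52, 63, 77, 94, 106, 104, 87, 74, 71, 68, 44, 25, 18]
182 [73, 71, 72, 75, 85, 100, 99, 99, 103, 103, 106, 109, 104, 95, 84, 75, 72, 72, 55, 24, 12, 11]
183 [70, 73, 71, 73, 72, 77, 82, 89, 93, 94, 94, 95, 83, 75, 71, 71, 73, 72, 47, 17, 17, 11]
184 [73, 73, 72, 72, 72, 72, 72, 72, 73, 72, 71, 72, 73, 72, 72, 72, 71, 72, 52, 26, 13, 14]
185 [72, 71, 73, 73, 71, 72, 73, 67, 62, 68, 72, 73, 72, 71, 72, 72, 73, 71, 62, 37, 19, 14]
```

View pics/wz.png

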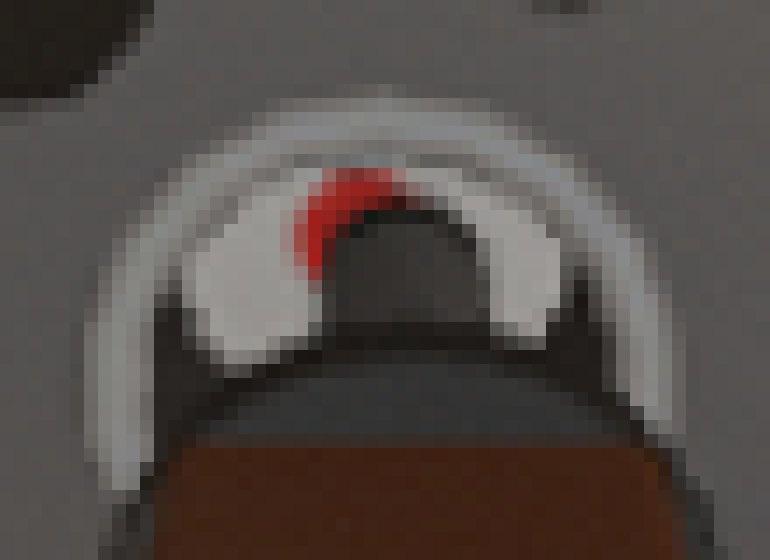

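Call:
apply_moves:
  rows: "0.2 -0.5 -0.3 0; 0.3 -0.6 -0.4 0; 0.2 -0.5 -0.3 0; 0.1 -0.3 -0.2 0; 0 0 0 0; 0 0 0 0; 0 0 0 0; 0 0 0 0"

```text
t: 31.95
tool_pos: [0.4904, -0.0038, 0.1107]
ee_rot: [0.458, 0.552, -0.434, 0.546]
force: [-0.9, -0.2, -1.6]
width: 0.0258
```

```bash
cat > q.py <<'E'
from h import *
plan((.4925,-.0043,.1105),-78.3)
I=imaging.grab_frame("wrist")
for y in(192,194,196,200,202,204): print(y,I[y,290:344].max(1).tolist())
a=I[175:215,290:345]
S=imaging.grab_frame("scene");print()
for y in range(172,182,1): print(y,S[y,284:304].max(1).tolist())
b=S[150:195,265:320]
cv2.imwrite("pics/q.png",np.hstack([cv2.resize(a,(400,300),interpolation=3),cv2.resize(b,(400,300),interpolation=3)]))
E
python3 q.py
```

```text
t 31.95 pos [ 0.4904 -0.0038  0.1107] yaw -78.22 x [ 0.015  0.032 -0.999] -> d [0.2 1.9 0.9] turn 0.0014731182071786478 F [-0.9 -0.2 -1.6] w 0.0258
192 [84, 84, 84, 84, 83, 86, 84, 84, 85, 84, 84, 83, 108, 126, 133, 131, 122, 120, 143, 153, 154, 153, 157, 73, 46, 47, 50, 52, 54, 56, 58, 59, 54, 43, 109, 145, 154, 153, 154, 156, 94, 90, 110, 127, 136, 134, 116, 94, 84, 85, 86, 86, 86, 86]
194 [85, 84, 84, 85, 84, 85, 84, 83, 82, 84, 93, 120, 131, 133, 127, 123, 137, 152, 152, 151, 151, 150, 134, 60, 45, 50, 50, 51, 53, 55, 58, 58, 61, 61, 80, 139, 155, 153, 153, 155, 155, 142, 112, 91, 120, 129, 134, 123, 103, 83, 84, 85, 86, 86]
196 [84, 85, 85, 84, 84, 84, 84, 83, 81, 91, 113, 133, 134, 120, 114, 130, 154, 152, 150, 149, 151, 147, 123, 60, 46, 50, 48, 52, 52, 55, 55, 58, 60, 61, 73, 139, 156, 154, 153, 151, 154, 153, 113, 40, 78, 115, 130, 132, 119, 97, 83, 84, 85, 85]
200 [84, 85, 85, 83, 84, 83, 83, 80, 99, 123, 134, 135, 110, 66, 37, 46, 75, 125, 117, 85, 47, 25, 27, 32, 34, 36, 36, 37, 42, 42, 42, 40, 39, 38, 37, 33, 28, 32, 48, 87, 91, 58, 32, 35, 36, 46, 98, 121, 132, 128, 102
[... 646 characters left out ...]
]
174 [71, 83, 106, 98, 62, 39, 40, 49, 56, 60, 62, 54, 40, 32, 34, 83, 111, 93, 72, 72]
175 [72, 98, 111, 82, 42, 39, 39, 47, 53, 60, 63, 56, 41, 30, 31, 55, 101, 97, 75, 73]
176 [69, 100, 103, 66, 36, 39, 38, 46, 53, 59, 62, 61, 43, 29, 27, 32, 97, 98, 77, 71]
177 [70, 100, 111, 75, 35, 37, 37, 46, 50, 57, 63, 61, 44, 27, 29, 38, 98, 96, 76, 71]
178 [72, 93, 112, 80, 37, 37, 35, 42, 51, 58, 61, 62, 44, 28, 29, 82, 106, 90, 74, 72]
179 [73, 79, 104, 98, 60, 39, 36, 46, 51, 56, 61, 61, 43, 32, 46, 100, 100, 78, 73, 72]
180 [73, 74, 88, 105, 91, 54, 38, 43, 48, 56, 62, 61, 46, 67, 95, 102, 86, 73, 74, 62]
181 [72, 71, 74, 90, 103, 101, 85, 63, 52, 54, 65, 75, 92, 105, 104, 87, 75, 72, 67, 44]
```

View pics/q.png

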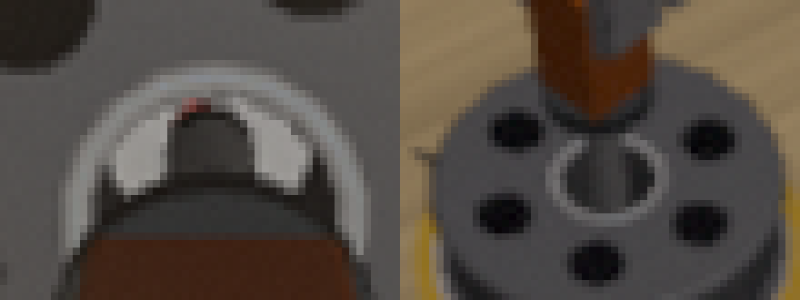

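Run:
```python
from h import *
W=pulley("scene",(.491,-.004));print(circ(W)); s=r.observe();print(s["t"],s["tool_pos"],s["force"],s["width"],abs(s["qd"]).max())
print(r.close_job())
```

```text
(array([ 0.49215375, -0.00565211]), np.float64(0.03436673410062381), np.float64(6.682322041823013))
32.1 [ 0.49042194 -0.00385089  0.11064756] [-0.59675954 -0.54254903 -1.37862946] 0.025690889042629665 0.0017511133174902696
the job is handed in; nothing more can be done
None
```

The job is handed in at about 32 s of the 72 s allowed. The pulley is over the red dot, and the probe is held still in its bore with the tip about 1 cm above the bench.

- **Pulley:** I pushed it flat along the bench with the two open fingers cradling its rim, at about 2 N. With the arm clear, its bore measured within about 1 mm of the red dot: (0.4916, -0.0037) against (0.4909, -0.0041), from the top and scene cameras averaged. It was unchanged when measured again after the probe was lowered.
- **Probe:** I took the larger probe from the holder, lifted it straight out, carried it over and lowered it into the bore.
- **Centring:** With the tip at about 11 mm the wrist image showed the stem about 2 mm off the bore axis, while the tip position predicted from the arm readings said about 0. I shifted it, and the stem then matched the bore axis to about 0.5 mm in both images.
- **Tip height:** It works out at about 10 mm from the arm reading (TCP 0.1107 m, against 0.1155 m at the grip, where the tip was at 15 mm). I did not measure it directly.
- **Contact:** The forces never showed a touch during lowering, only the probe's own weight. The arm was nearly still at the end (joint speeds up to 0.002 rad/s).

Checks that failed or were imperfect:
- **Last pulley fit:** It gave a 6.7 mm residual, most likely because it picked up part of the dark collar as a dot, so I disregarded it. The final image and the ring's unchanged pixel position show the pulley had not moved.
- **Tool tilt:** The tool drifted to about 3.6° of tilt while pushing. I brought it back to about 2° before gripping, mostly in the plane of the finger pads. I estimate the probe is upright to about 1°.
- **Bystanders:** The top image taken with the probe in the bore shows the carton, tape roll and jar where they started.

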